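# Close the biscotti canister and pump it down

### The arm

A 7-joint arm with a two-finger parallel gripper is mounted at the origin on the work surface. World frame = base frame: x ahead of the robot, y to its left, z up, the work surface at z = 0. Lengths are in m, angles in rad, forces in N, time in s.
With the tool pointing down it reaches from about 0.35 to 0.9 m from the base axis. Payload 7.2 kg.
Tool frame: the origin (TCP) lies where the fingers leave the gripper's body, on its centre line; the fingertips stand 73 mm ahead of it and the grasp point (between the pads) lies 54 mm ahead of it; z points along the fingers, y is the line along which they close (so a half turn about z gives the same grasp; the last joint's range is limited). The gripper opens to 85 mm and grips with 20 to 120 N. Pads are 22 mm wide; open, the fingers measure 114 mm over their backs; the gripper's body (76 mm by 85 mm) begins 54 mm behind the grasp point. The pads swing forward as they close: fully open they stand 13 mm farther back than shut.
Start: joints at [-1.372, 0.411, -0.013, 1.596, 0.006, 1.134, -0.082], TCP at [0.165, 0.603, 0.304] pointing down, gripper open.
Joint ranges: [-2.95, 2.95], [-0.29, 1.99], [-1.47, 1.44], [0.14, 2.54], [-1.03, 4.17], [0.13, 1.85], [-2.86, 2.86]. Speed limits (rad/s): [2.39, 2.39, 3.01, 3.01, 3.14, 3.14, 3.14].

### API

Orientations are given as a 3x3 rotation matrix whose columns are the frame's x, y, z axes.
In Python, from rig import bot gives the robot as it stands. The module is installed in compiled form; this text tells all that it offers.
- The arm moves only by the tool step_arm, never from a script. Its argument "motion" is a list of rows, each a list of 7 numbers: the shift along the tool's x, y, z in units of 100 mm (1.0 is 100 mm), then the turn, a rotation vector about the tool's x, y, z in units of pi/4 rad (1.0 is pi/4 rad), then the opening, from -1 (shut) to 1 (fully open). In form: [[x, y, z, ax, ay, az, grip], ...]. A call has 1 to 10 rows; each row is the pose to reach, as a shift and turn from the pose commanded when the call began, along the tool's axes at that moment; what a row does not reach only later rows make up. A row lasts 1/12 s, in which the tool goes at most 41.7 mm and 7.16 degrees, less where a joint would pass 70% of its speed; a pose out of reach is approached as far as the arm can. A call with a number of a shift or a turn outside -1 to 1 is refused whole. A call with a gripper value outside its range is refused whole. The fingers move at their own pace and stop on an object; "grip_force" is the grip in N (left out, the last holds). Time passes only in rows, so rows that repeat a pose let the fingers close. It gives the time, the measured TCP pose, the force, the opening and the grip force at its end, in the units of the state.
- bot.get_obs(): the state, without advancing time (a new reading comes with each control period).
- bot.read_camera(name): name is "side" or "top" or "wrist"; returns a dict with "color" (400x640x3 uint8, blue, green, red), "intrinsics" (3x3 intrinsics, pixels), "R" (3x3) and "t" (3): a world point X has camera coordinates R X + t. Camera axes: x right, y down, z forward; pixel columns grow to the right and rows downward; lengths in m; the calibration is good to about 2 mm. A picture is of the moment at which its call begins. There is no depth.
- bot.close_job(): hands the job in; it is judged then, once.
The state is a dict: "clock": time; "q": joint angles; "joint_vel": joint speeds; "joint_efforts": joint torques, N m; "position": TCP position; "tool_rot": TCP orientation; "ft_force": force on the tool from outside, world axes, zero at the start; "torque": the same for the moment, N m; "gripper_width": opening from 0.0 (shut) to 1.0 (fully open); "grasp_force": force on a finger pad.
Only numpy, scipy, OpenCV 4.12 (cv2) and the standard library are available. Lean on these libraries where they do the work, as an engineer would, in place of code of your own. Each camera call takes 0.05 s, during which the arm holds its last target. There are 200 camera calls.

### The job

Close the steel biscotti canister with its pump lid, which is drying on edge in the dish rack: seat the lid fully home on the canister with the pump on top and let go of it. Then give the pump two full strokes, each pushed right down to its stop and let all the way back up. Do not drop the lid or tip the canister, and leave the other things on the cart undisturbed.

Things in the scene. Friction and masses are not known exactly. Their poses are not given: they have to be found in the camera images.
- lid: Round vacuum lid, 0.2 kg, a solid turned about its z axis, which points to the pump side. Origin: centre of the underside. Along z from there: grey plug, 82 mm diameter, 0 to 10 mm, foot tapered to 76 mm; black flange, 102 mm diameter, 10 to 25 mm; dark steel collar; white pump head. Starts on edge in the rack, z level; lying pump up it rests steadily on the flat plug.
- lid_collar (a point): Centre of the lid's fixed dark steel collar, a good place to hold it: 42 mm diameter, 25 to 40 mm from the lid's origin along its z axis (this point at 32.5 mm). The white head stands 17 mm out of it when up.
- lid_disc (a point): Centre of the lid's disc (plug and flange together, 25 mm thick between two flat parallel faces), 12.5 mm from its origin along z. In the rack it is 62 mm above the cart top, and the top of the edge 113 mm; prongs 60 mm high keep both faces from tipping and the lid comes out straight up. The edge can be pinched between the faces; the collar leaves 30 mm of face.
- pump_top (a point): Centre of the flat top of the white pump head (32 mm diameter), 57 mm from the lid's origin along the lid's z axis when the pump is up, 41 mm when it is down.
- pump (a joint): How far the pump head is pushed into the collar, in m: 0 is fully up, 0.016 its stop. A spring returns it: about 3 N starts it moving and 9.5 N holds it at the stop.
- canister: Open steel canister with biscotti in it, loose, 0.55 kg, 100 mm outside diameter, 91 mm mouth, 110 mm high; origin at the centre of its underside, z up. The plug goes into the mouth with 4.5 mm to spare all round and the flange rests on the rim: seated, the lid's origin is 100 mm above the canister's, on its axis. It may be shifted a little but not tipped.
- rack: Small steel wire dish rack in a white drip tray, fixed to the cart; tray 130 mm (x) by 200 mm (y), origin at the centre of its underside. Two rails along its y axis at x = -30 and +30 mm, 20 mm high, carry the dishes, which stand between wire prongs 60 mm high at every 33 mm of y. The lid's edge stands in the slot at y = -33 mm with its pump side to +y, the saucer in the slot at y = +66 mm.
- saucer: Loose white saucer, 120 mm diameter, on edge in the rack, its top 133 mm above the cart; must not be disturbed. Origin at the centre of its foot, z its axis.
- mat: Fixed black rubber bar mat lying flat in the middle of the cart, 280 mm (x) by 180 mm (y), 4 mm thick, otherwise empty: room to lay the lid down. Origin at the centre of its underside.
- kettle: Copper-finish gooseneck kettle with a black handle, about 290 mm over spout and handle, standing on a 22 mm high round black base; loose, must not be disturbed. Origin at the centre of its underside.
- mug: Tall blue ceramic mug, 80 mm diameter, 125 mm high; loose, must not be disturbed. Origin at the centre of its underside.
- grinder: Aluminium hand grinder, 54 mm diameter, 158 mm high, with a crank on top up to 210 mm high; loose, must not be disturbed. Origin at the centre of its underside.
- dripper: Clear glass cone dripper, 114 mm over the mouth, 80 mm high, with a handle; loose, must not be disturbed. Origin at the centre of its underside.
- jar: Closed amber glass jar with a wooden cap, 80 mm diameter, 135 mm high; loose, must not be disturbed. Origin at the centre of its underside.
Not all that is in view belongs to the job. What is shaped like the canister but red is not meant.

How it is judged:
On the way, in this order (a step that is already met when the one before it is completed fails the run):
1. the lid is seated on the canister, pump side up and pump head up, and let go of (z of lid in the frame of canister between 0.097 and 0.1025 m and horizontal distance between lid and canister below 0.006 m and angle between the z axis of lid and the z axis of canister, either way round below 0.05 rad and angle between lid's own z axis and vertical below 0.1 rad and value of joint pump below 0.002 m and contact force between the fingers and lid below 0.3 N), for 0.2 s.
2. first stroke: the pump head is down at its stop, the lid still seated (z of lid in the frame of canister between 0.097 and 0.1025 m and horizontal distance between lid and canister below 0.006 m and angle between the z axis of lid and the z axis of canister, either way round below 0.05 rad and angle between lid's own z axis and vertical below 0.1 rad and value of joint pump above 0.0145 m), for 0.05 s.
3. the pump head is back up (z of lid in the frame of canister between 0.097 and 0.1025 m and horizontal distance between lid and canister below 0.006 m and angle between the z axis of lid and the z axis of canister, either way round below 0.05 rad and angle between lid's own z axis and vertical below 0.1 rad and value of joint pump below 0.002 m), for 0.05 s.
4. second stroke: the pump head is down at its stop (all of step 2), for 0.05 s.
5. the pump head is back up (all of step 3), for 0.05 s.
At the end, for the whole second after the job is handed in: The lid is seated on the canister, pump side up: its origin 97 to 102.5 mm above the canister's and within 6 mm of its axis, the two axes within 0.05 rad; the canister stands upright (within 0.05 rad) on the cart, the pump head is up (within 2 mm), and both are at rest (all of step 5 and angle between canister's own z axis and vertical below 0.05 rad and height (world z) of canister below 0.004 m and linear speed of each of lid, canister below 0.02 m/s); the robot touches nothing.
It fails at once if the lid is dropped (moves faster than 0.9 m/s while the fingers do not touch it) (linear speed of lid above 0.9 m/s and contact force between the fingers and lid below 0.05 N).
It fails at once if the canister is tipped by more than 0.3 rad (angle between canister's own z axis and vertical above 0.3 rad).
It fails at once if another thing on the cart (saucer, kettle, mug, grinder, dripper, jar) is moved by more than 20 mm (distance of any of saucer, kettle, mug, grinder, dripper, jar from where it was at the start of the episode above 0.02 m).
It also fails if it takes over 72 s, if anything falls off the work surface, if the arm or the gripper's body presses on something with over 40 N, if the wrist force passes 120 N, or if a joint passes its speed limit or range.

## Working session

There is one attempt and no reset: what is moved stays moved. The work goes in short steps, Python scripts to look and compute and a tool call to move; the robot and the scene stay as the last step left them, time stands still between calls to the robot, and variables do not carry over. Pictures are saved under pics/ and viewed, at most 10 in all, crops included, and the job is handed in when it is done.

Besides the shell and the picture viewer there is one more tool, called after "Request:" in YAML: its name, and indented under it one key for each argument. step_arm: Moves the arm, as the interface text tells. Shifts and turns lie within -1 to 1; 1 stands for 100 mm of shift or pi/4 rad of turn. Its arguments: {"type":"object","properties":{"motion":{"type":"array","items":{"type":"array","items":{"type":"number","minimum":-1,"maximum":1}}},"grip_force":{"type":"number"}},"required":["motion"]}

```bash
mkdir -p pics; python3 - <<'E'
from rig import bot
import cv2,numpy as np
o=bot.get_obs()
for k,v in o.items(): print(k,np.round(v,3).tolist())
for n in("side","top","wrist"):
    c=bot.read_camera(n);cv2.imwrite(f"pics/{n}0.png",c["color"])
    print(n,np.round(c["intrinsics"],1).tolist(),np.round(c["R"],3).tolist(),np.round(c["t"],3).tolist(), (-c["R"].T@c["t"]).round(3))
E
```

```text
clock 0.0
q [-1.372, 0.412, -0.013, 1.597, 0.006, 1.134, -0.082]
joint_vel [-0.001, 0.001, 0.001, 0.001, 0.001, -0.001, 0.002]
joint_efforts [-0.002, -60.062, 0.681, -29.942, 0.014, 0.011, 0.0]
position [0.165, 0.603, 0.303]
tool_rot [[-0.965, 0.264, -0.0], [0.264, 0.965, -0.002], [-0.0, -0.002, -1.0]]
ft_force [0.172, 1.325, -0.229]
torque [0.049, 0.026, 0.003]
grasp_force 0.0
gripper_width 0.999
side [[456.5, 0.0, 324.3], [0.0, 456.5, 204.6], [0.0, 0.0, 1.0]] [[-0.975, -0.221, 0.003], [-0.147, 0.641, -0.754], [0.164, -0.735, -0.657]] [0.574, 0.057, 1.163] [0.377 0.945 0.806]
top [[386.0, 0.0, 318.6], [0.0, 386.0, 206.8], [0.0, 0.0, 1.0]] [[-0.001, -1.0, 0.005], [-0.993, 0.0, -0.119], [0.119, -0.005, -0.993]] [0.073, 0.573, 1.015] [0.449 0.078 1.075]
wrist [[331.1, 0.0, 318.6], [0.0, 331.1, 198.5], [0.0, 0.0, 1.0]] [[0.264, 0.965, -0.002], [0.921, -0.251, 0.299], [0.288, -0.08, -0.954]] [-0.623, -0.039, 0.379] [0.091 0.622 0.373]
```

View pics/top0.png

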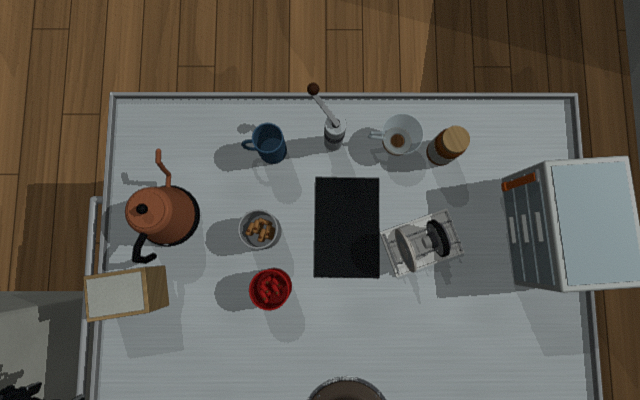

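View pics/side0.png

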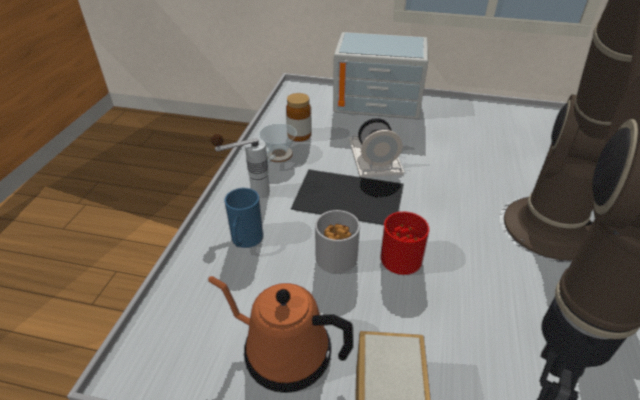

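The top view shows the steel canister at about (260,230), the red decoy at (270,289), the empty mat at (347,228) and the rack at (425,243). In the rack the lid is the black disc near (440,238), and the saucer is the pale ellipse near (410,248). Next I'll zoom in and measure.

```bash
cat > h.py <<'E'
import numpy as np, cv2
from rig import bot
def ray(c,uv):
    d=np.linalg.inv(c["intrinsics"])@np.array([uv[0],uv[1],1.0]); R=np.array(c["R"])
    return -R.T@c["t"], R.T@d
def onz(c,uv,z):
    o,d=ray(c,uv); return o+d*(z-o[2])/d[2]
def proj(c,X):
    p=c["R"]@np.array(X)+c["t"]; p=c["intrinsics"]@p; return p[:2]/p[2]
E
python3 - <<'E'
from h import *
c=bot.read_camera("top");s=bot.read_camera("side")
np.save("top.npy",c,allow_pickle=True);np.save("side.npy",s,allow_pickle=True)
a=cv2.resize(c["color"][195:295,370:480],None,fx=5,fy=5,interpolation=cv2.INTER_CUBIC)
b=cv2.resize(c["color"][200:260,230:290],None,fx=4,fy=4,interpolation=cv2.INTER_CUBIC)
d=cv2.resize(s["color"][105:205,340:420],None,fx=3,fy=3,interpolation=cv2.INTER_CUBIC)
im=np.zeros((560,800,3),np.uint8); im[:500,:550]=a; im[:240,555:795]=b; im[245:545,555:795]=d
cv2.imwrite("pics/zoom.png",im)
for uv in[(316,178),(379,178),(379,277),(316,277)]: print("mat",onz(c,uv,.004).round(3))
hsv=cv2.cvtColor(c["color"],cv2.COLOR_BGR2HSV)
print("canister approx",onz(c,(259.5,230),.11).round(3))
E
```

```text
mat [0.659 0.08  0.004]
mat [ 0.659 -0.098  0.004]
mat [ 0.383 -0.093  0.004]
mat [0.384 0.08  0.004]
canister approx [0.506 0.221 0.11 ]
```

View pics/zoom.png

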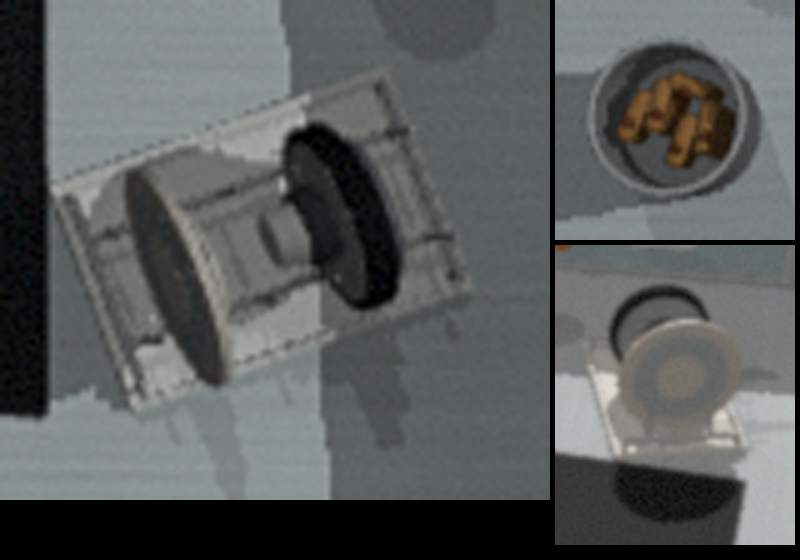

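The zoom shows the tray corners at zoom pixels (50,187), (390,72), (470,285) and (135,410). The lid's black disc is at the right with its pump facing left, toward the saucer, and the canister rim is centred near full-image pixel (258.7,229.5). I'll compute the poses and check them by reprojecting.

```bash
python3 - <<'E'
from h import *
c=np.load("top.npy",allow_pickle=True).item(); s=np.load("side.npy",allow_pickle=True).item()
z=np.array([(50,187),(390,72),(470,285),(135,410)])/5+[370,195]-[.4,.4]
P=np.array([onz(c,p,.008) for p in z]); print(P.round(4), np.linalg.norm(np.roll(P,-1,0)-P,axis=1).round(4))
ctr=P.mean(0)[:2]; yv=((P[0]+P[3])-(P[1]+P[2]))[:2]; yv/=np.linalg.norm(yv)
xv=((P[0]+P[1])-(P[2]+P[3]))[:2]; xv/=np.linalg.norm(xv)
print("ctr",ctr.round(4),"yaw from y",np.degrees(np.arctan2(-yv[0],yv[1])),"from x",np.degrees(np.arctan2(xv[1],xv[0])))
L=ctr-.033*yv; print("lid disc xy",L.round(4))
xv=np.array([yv[1],-yv[0]])
# black mask of lid in top, compare with projection of flange
for n,cam in(("top",c),("side",s)):
    g=cam["color"].max(2); m=(g<45).astype(np.uint8)
    if n=="top": m[:, :415]=0;m[:,480:]=0;m[:205]=0;m[275:]=0
    t=np.linspace(0,2*np.pi,72); pts=[]
    for f in(-.0025,.0125):
        for a in t:
            pts.append(proj(cam,np.r_[L+f*yv+.051*np.cos(a)*xv,.062+.051*np.sin(a)]))
    pts=np.array(pts); print(n,"pred bbox",pts.min(0).round(1),pts.max(0).round(1))
    if n=="top":
        ys,xs=np.nonzero(m); print("mask bbox",xs.min(),ys.min(),xs.max(),ys.max(),len(xs), "top of edge pred",[proj(cam,np.r_[L+f*yv,.113]).round(1) for f in(-.0025,.0125)])
    big=cv2.resize(cam["color"],None,fx=5,fy=5,interpolation=cv2.INTER_CUBIC)
    for p in pts: cv2.circle(big,tuple(((p+.5)*5).astype(int)),2,(0,255,0),-1)
    if n=="top": A=big[975:1475,1900:2400]
    else: B=big[500:1000,1730:2030]
cv2.imwrite("pics/chk.png",np.hstack([A,B]))
# canister rim fit: edges in annulus
b=cv2.cvtColor(c["color"],cv2.COLOR_BGR2GRAY)
def score(u,rad): return 0
cands=[]
sob=cv2.GaussianBlur(b,(0,0),.7).astype(float)
from scipy.ndimage import map_coordinates
from scipy.optimize import minimize
def f(p):
    t=np.linspace(0,2*np.pi,120); q=np.array([proj(c,[p[0]+.0478*np.cos(a),p[1]+.0478*np.sin(a),.11]) for a in t])
    return -map_coordinates(sob,[q[:,1],q[:,0]],order=1).mean()
r=minimize(f,[.506,.222],method="Nelder-Mead",options=dict(initial_simplex=[[.506,.222],[.512,.222],[.506,.228]])); print("canister",r.x.round(4),r.fun)
E
```

```text
[[ 0.5062 -0.096   0.008 ]
 [ 0.5702 -0.287   0.008 ]
 [ 0.4522 -0.3263  0.008 ]
 [ 0.3846 -0.14    0.008 ]] [0.2014 0.1244 0.1981 0.1293]
ctr [ 0.4783 -0.2123] yaw from y 19.21434553822011 from x 19.168249769627643
lid disc xy [ 0.4892 -0.2435]
top pred bbox [425.9 218.7] [449.9 257.5]
mask bbox 427 220 449 256 483 top of edge pred [array([446.6, 236.2]), array([441. , 238.2])]
side pred bbox [357.3 117.4] [391.6 149.1]
canister [0.5115 0.2258] -109.79518360940445
```

View pics/chk.png

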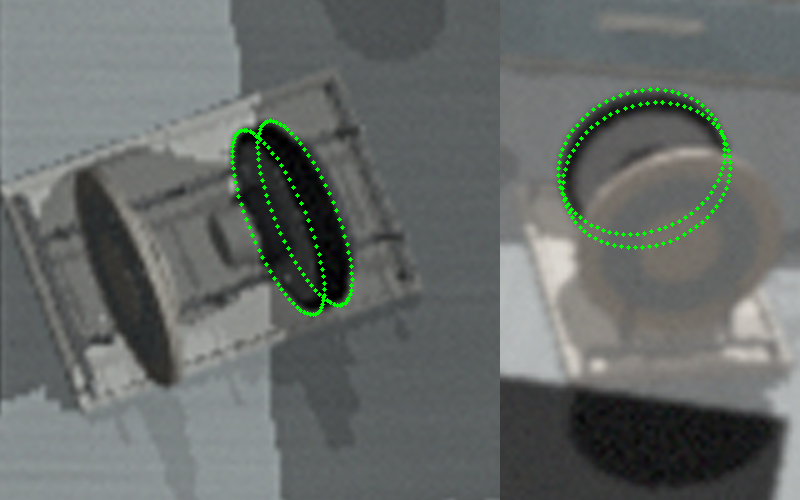

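The predicted flange outline (green) fits the black lid in both views, so the lid pose is good. I'll write a planner that prints the move numbers.

```bash
cat >> h.py <<'E'
from scipy.spatial.transform import Rotation as Ro
def plan(wps,start=None):
    """wps: list of (pos,R,ncalls). prints one row of tool-axis numbers per call"""
    o=bot.get_obs(); p,R=(np.array(o["position"]),np.array(o["tool_rot"])) if start is None else start
    for P,Q,n in wps:
        Q=R if Q is None else Q; w=Ro.from_matrix(R.T@Q).as_rotvec(); P=np.array(P); d=P-p
        for k in range(n):
            Rk=R@Ro.from_rotvec(w*k/n).as_matrix()
            s=Rk.T@d/n*10; t=w/n/(np.pi/4)
            rows=max(np.linalg.norm(d)/n/.0417,np.degrees(np.linalg.norm(w))/n/7.16)
            print((s.round(3)+0).tolist(),(t.round(3)+0).tolist(),"rows>=%.1f"%rows)
        p,R=P,Q
def down(yawdeg):  # tool down with tool y at given world angle
    a=np.radians(yawdeg); y=np.array([np.cos(a),np.sin(a),0]); z=np.array([0,0,-1.]); return np.c_[np.cross(y,z),y,z]
E
python3 - <<'E'
from h import *
c=bot.read_camera("wrist")
R0=down(74.7)
st=(np.array([.165,.603,.304]),R0)
plan([([.45,.2,.38],down(0),4),([.489,-.2435,.33],down(-70.8),4)],st)
E
```

```text
[-0.953, -0.784, -0.19] [0.0, 0.0, 0.415] rows>=3.0
[-1.154, -0.437, -0.19] [0.0, 0.0, 0.415] rows>=3.0
[-1.233, -0.045, -0.19] [0.0, 0.0, 0.415] rows>=3.0
[-1.183, 0.352, -0.19] [0.0, 0.0, 0.415] rows>=3.0
[-1.109, 0.097, 0.125] [0.0, 0.0, 0.393] rows>=2.7
[-1.027, 0.43, 0.125] [0.0, 0.0, 0.393] rows>=2.7
[-0.847, 0.722, 0.125] [0.0, 0.0, 0.393] rows>=2.7
[-0.588, 0.945, 0.125] [0.0, 0.0, 0.393] rows>=2.7
```

Request:
step_arm:
  motion:
    - [-0.95, -0.78, -0.2, 0, 0, 0.41, 0]
    - [-0.95, -0.78, -0.2, 0, 0, 0.41, 0]
    - [-0.95, -0.78, -0.2, 0, 0, 0.41, 0]
    - [-0.95, -0.78, -0.2, 0, 0, 0.41, 0]

```text
clock: 0.63
position: [0.2424, 0.4967, 0.3255]
tool_rot: [[-0.824, 0.567, 0.004], [0.567, 0.824, -0.001], [-0.004, 0.001, -1.0]]
ft_force: [1.2, 0.7, -0.1]
gripper_width: 0.503
grasp_force: 0.0
```

Request:
step_arm:
  motion:
    - [-1, -0.44, -0.2, 0, 0, 0.41, 0]
    - [-1, -0.44, -0.2, 0, 0, 0.41, 0]
    - [-1, -0.44, -0.2, 0, 0, 0.41, 0]
    - [-1, -0.44, -0.2, 0, 0, 0.41, 0]

```text
clock: 0.97
position: [0.2989, 0.4058, 0.3454]
tool_rot: [[-0.604, 0.797, 0.002], [0.797, 0.604, 0.0], [-0.001, 0.002, -1.0]]
ft_force: [0.5, 0.3, 0.9]
gripper_width: 0.5
grasp_force: 0.0
```

Request:
step_arm:
  motion:
    - [-1, -0.05, -0.2, 0, 0, 0.41, 0]
    - [-1, -0.05, -0.2, 0, 0, 0.41, 0]
    - [-1, -0.05, -0.2, 0, 0, 0.41, 0]
    - [-1, -0.05, -0.2, 0, 0, 0.41, 0]

```text
clock: 1.3
position: [0.355, 0.325, 0.3652]
tool_rot: [[-0.323, 0.947, 0.002], [0.947, 0.323, 0.001], [0.0, 0.002, -1.0]]
ft_force: [-0.5, 0.7, 0.5]
gripper_width: 0.497
grasp_force: 0.0
```

Request:
step_arm:
  motion:
    - [-1, 0.35, -0.2, 0, 0, 0.41, 0]
    - [-1, 0.35, -0.2, 0, 0, 0.41, 0]
    - [-1, 0.35, -0.2, 0, 0, 0.41, 0]
    - [-1, 0.35, -0.2, 0, 0, 0.41, 0]

```text
clock: 1.63
position: [0.4213, 0.2421, 0.3852]
tool_rot: [[-0.007, 1.0, 0.003], [1.0, 0.007, 0.0], [0.0, 0.003, -1.0]]
ft_force: [-0.9, -0.1, 0.2]
gripper_width: 0.503
grasp_force: 0.0
```

```bash
python3 - <<'E'
from h import *
o=bot.get_obs(); print(o["q"],o["position"],o["clock"])
c=bot.read_camera("wrist"); np.save("w1.npy",c,allow_pickle=True); cv2.imwrite("pics/w1.png",c["color"])
print("canister predicted px",proj(c,[.506,.222,.11]),proj(c,[.5115,.2258,.11]))
plan([([.489,-.2435,.30],down(-70.8),4)])
E
```

```text
[-0.98676855  0.09548949  0.40019293  1.82761463 -0.03796809  1.22359643
 -0.56813407] [0.42132631 0.2420805  0.38517228] 1.6333
canister predicted px [395.86544072 188.01859592] [401.23152833 184.6466562 ]
[-1.223, 0.157, 0.21] [0.0, 0.0, 0.398] rows>=3.0
[-1.115, 0.525, 0.211] [0.0, 0.0, 0.398] rows>=3.0
[-0.9, 0.842, 0.211] [0.0, 0.0, 0.398] rows>=3.0
[-0.597, 1.078, 0.211] [0.0, 0.0, 0.398] rows>=3.0
```

View pics/w1.png

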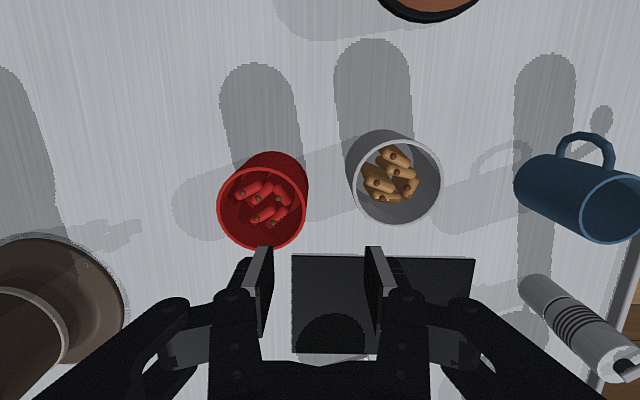

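The wrist view shows the steel canister's rim centred near (397,184), with the red decoy at (262,208). I'll get the centre by casting rim pixels onto the rim plane and fitting a circle, then continue to the rack.

```bash
cat >> h.py <<'E'
from scipy.ndimage import map_coordinates
def rim(c,uv,z,r0,r1,bright=True,ab=None):
    g=cv2.GaussianBlur(cv2.cvtColor(c["color"],cv2.COLOR_BGR2GRAY),(0,0),.8).astype(float); P=[]
    rr=np.arange(r0,r1,.25)
    for a in np.linspace(0,2*np.pi,90,endpoint=False):
        q=np.array(uv)[:,None]+rr*np.array([[np.cos(a)],[np.sin(a)]])
        v=map_coordinates(g,[q[1],q[0]],order=1); k=v.argmax() if bright else np.argmax(np.diff(v))
        P.append(onz(c,q[:,k],z)[:2])
    P=np.array(P); w=np.ones(len(P),bool)
    for _ in range(8):
        A=np.c_[2*P[w],np.ones(w.sum())]; s=np.linalg.lstsq(A,(P[w]**2).sum(1),rcond=None)[0]
        rad=np.sqrt(s[2]+s[0]**2+s[1]**2); e=abs(np.hypot(*(P-s[:2]).T)-rad); w=e<max(.0015,1.5*np.median(e))
    return s[:2].round(4),rad.round(4),int(w.sum())
E
python3 - <<'E'
from h import *
w=np.load("w1.npy",allow_pickle=True).item(); t=np.load("top.npy",allow_pickle=True).item()
print(rim(w,(397,184),.11,38,47),rim(t,(258.7,229.5),.11,16,22))
plan([([.489,-.2435,.30],down(-70.8),5)])
E
```

```text
(array([0.5086, 0.2228]), np.float64(0.0492), 79) (array([0.5114, 0.2228]), np.float64(0.0511), 57)
[-0.978, 0.126, 0.168] [0.0, 0.0, 0.318] rows>=2.4
[-0.917, 0.364, 0.169] [0.0, 0.0, 0.318] rows>=2.4
[-0.798, 0.579, 0.169] [0.0, 0.0, 0.318] rows>=2.4
[-0.63, 0.758, 0.169] [0.0, 0.0, 0.318] rows>=2.4
[-0.423, 0.891, 0.169] [0.0, 0.0, 0.318] rows>=2.4
```

Request:
step_arm:
  motion:
    - [-0.98, 0.13, 0.17, 0, 0, 0.32, 0.2]
    - [-0.98, 0.13, 0.17, 0, 0, 0.32, 0.2]
    - [-0.98, 0.13, 0.17, 0, 0, 0.32, 0.2]

```text
clock: 1.93
position: [0.4324, 0.145, 0.366]
tool_rot: [[0.239, 0.971, -0.001], [0.971, -0.239, -0.001], [-0.002, -0.001, -1.0]]
ft_force: [0.0, -0.5, 0.0]
gripper_width: 0.6
grasp_force: 0.0
```

Request:
step_arm:
  motion:
    - [-0.92, 0.36, 0.17, 0, 0, 0.32, 0.2]
    - [-0.92, 0.36, 0.17, 0, 0, 0.32, 0.2]
    - [-0.92, 0.36, 0.17, 0, 0, 0.32, 0.2]

```text
clock: 2.18
position: [0.4459, 0.047, 0.3491]
tool_rot: [[0.474, 0.881, -0.001], [0.881, -0.474, -0.001], [-0.001, -0.0, -1.0]]
ft_force: [-0.6, 0.1, 0.1]
gripper_width: 0.601
grasp_force: 0.0
```

Request:
step_arm:
  motion:
    - [-0.8, 0.58, 0.17, 0, 0, 0.32, 0.2]
    - [-0.8, 0.58, 0.17, 0, 0, 0.32, 0.2]
    - [-0.8, 0.58, 0.17, 0, 0, 0.32, 0.2]

```text
clock: 2.43
position: [0.4601, -0.0506, 0.3323]
tool_rot: [[0.678, 0.735, 0.0], [0.735, -0.678, -0.001], [-0.001, 0.001, -1.0]]
ft_force: [-1.5, 0.0, -0.5]
gripper_width: 0.601
grasp_force: 0.0
```

Request:
step_arm:
  motion:
    - [-0.63, 0.76, 0.17, 0, 0, 0.32, 0.2]
    - [-0.63, 0.76, 0.17, 0, 0, 0.32, 0.2]
    - [-0.63, 0.76, 0.17, 0, 0, 0.32, 0.2]

```text
clock: 2.68
position: [0.4743, -0.1483, 0.3152]
tool_rot: [[0.839, 0.544, 0.0], [0.544, -0.839, -0.002], [-0.001, 0.002, -1.0]]
ft_force: [-1.0, -0.5, -0.1]
gripper_width: 0.602
grasp_force: 0.0
```

Request:
step_arm:
  motion:
    - [-0.42, 0.89, 0.17, 0, 0, 0.32, 0.2]
    - [-0.42, 0.89, 0.17, 0, 0, 0.32, 0.2]
    - [-0.42, 0.89, 0.17, 0, 0, 0.32, 0.2]
    - [-0.42, 0.89, 0.17, 0, 0, 0.32, 0.2]
    - [-0.42, 0.89, 0.17, 0, 0, 0.32, 0.2]

```text
clock: 3.1
position: [0.4883, -0.2421, 0.2978]
tool_rot: [[0.945, 0.326, -0.002], [0.326, -0.945, 0.0], [-0.002, -0.001, -1.0]]
ft_force: [-0.8, 0.6, -0.5]
gripper_width: 0.604
grasp_force: 0.0
```

```bash
python3 - <<'E'
from h import *
o=bot.get_obs(); print(o["q"],o["position"],o["clock"],o["tool_rot"])
c=bot.read_camera("wrist"); im=c["color"].copy()
y=np.array([np.cos(np.radians(109.2)),np.sin(np.radians(109.2))]); x=np.array([y[1],-y[0]])
for f in(-.0025,.0125):
    for a in np.linspace(0,np.pi,40): cv2.circle(im,tuple(proj(c,np.r_[np.array([.4892,-.2435])+f*y+.051*np.cos(a)*x,.062+.051*np.sin(a)]).astype(int)),1,(0,255,0),-1)
cv2.imwrite("pics/w2.png",im)
plan([([.489,-.2435,.23],down(-70.8),1),([.489,-.2435,.162],down(-70.8),1)])
E
```

```text
[-0.2904667   0.36021217  0.8588996   1.83902292 -0.30614996  1.08301829
 -0.55535445] [ 0.48832041 -0.24211275  0.29782104] 3.1 [[ 9.45253773e-01  3.26331391e-01 -1.76836454e-03]
 [ 3.26332381e-01 -9.45255039e-01  2.95669313e-04]
 [-1.57506932e-03 -8.56557146e-04 -9.99998393e-01]]
[-0.002, 0.025, 0.681] [-0.002, 0.001, -0.002] rows>=1.6
[0.0, 0.0, 0.68] [0.0, 0.0, 0.0] rows>=1.6
```

View pics/w2.png

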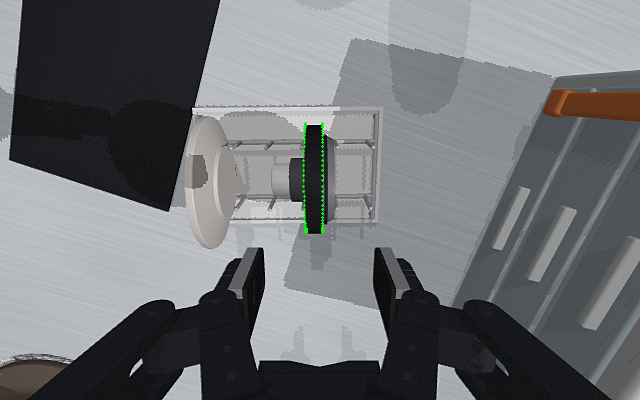

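The flange outline also coincides in the wrist view (x 305–323), and the fingers straddle it. I'll descend, pinch the edge and lift straight up.

Request:
step_arm:
  motion:
    - [0, 0.02, 0.4, 0, 0, 0, 0.1]
    - [0, 0.02, 0.7, 0, 0, 0, 0.1]
    - [0, 0.02, 0.7, 0, 0, 0, 0.1]
    - [0, 0.02, 0.7, 0, 0, 0, 0.1]

```text
clock: 3.48
position: [0.4884, -0.2427, 0.2284]
tool_rot: [[0.945, 0.327, -0.003], [0.327, -0.945, 0.002], [-0.002, -0.002, -1.0]]
ft_force: [0.3, 0.5, 0.9]
gripper_width: 0.55
grasp_force: 0.0
```

Request:
step_arm:
  motion:
    - [0, 0, 0.2, 0, 0, 0, 0.1]
    - [0, 0, 0.4, 0, 0, 0, 0.1]
    - [0, 0, 0.6, 0, 0, 0, 0.1]
    - [0, 0, 0.68, 0, 0, 0, 0.1]
    - [0, 0, 0.68, 0, 0, 0, 0.1]
    - [0, 0, 0.68, 0, 0, 0, 0.1]

```text
clock: 3.98
position: [0.4892, -0.2448, 0.1624]
tool_rot: [[0.946, 0.325, 0.001], [0.325, -0.946, -0.0], [0.001, 0.001, -1.0]]
ft_force: [0.4, -0.6, 1.1]
gripper_width: 0.548
grasp_force: 0.0
```

Request:
step_arm:
  motion:
    - [0, 0, 0, 0, 0, 0, -0.1]
    - [0, 0, 0, 0, 0, 0, -0.3]
    - [0, 0, 0, 0, 0, 0, -0.5]
    - [0, 0, 0, 0, 0, 0, -0.7]
    - [0, 0, 0, 0, 0, 0, -1]
    - [0, 0, 0, 0, 0, 0, -1]
    - [0, 0, 0, 0, 0, 0, -1]
    - [0, 0, 0, 0, 0, 0, -1]
  grip_force: 60

```text
clock: 4.65
position: [0.4891, -0.2453, 0.1623]
tool_rot: [[0.946, 0.324, 0.002], [0.324, -0.946, -0.0], [0.002, 0.001, -1.0]]
ft_force: [-1.1, 1.1, 6.8]
gripper_width: 0.274
grasp_force: 58.7
```

Request:
step_arm:
  motion:
    - [0, 0, -0.2, 0, 0, 0, -1]
    - [0, 0, -0.5, 0, 0, 0, -1]
    - [0, 0, -0.8, 0, 0, 0, -1]
    - [0, 0, -1, 0, 0, 0, -1]
    - [0, 0, -1, 0, 0, 0, -1]

```text
clock: 5.07
position: [0.4897, -0.2462, 0.2652]
tool_rot: [[0.946, 0.324, 0.006], [0.324, -0.946, -0.002], [0.005, 0.004, -1.0]]
ft_force: [1.1, -0.3, -2.6]
gripper_width: 0.272
grasp_force: 60.0
```

Request:
step_arm:
  motion:
    - [0, 0, -0.3, 0, 0, 0, -1]
    - [0, 0, -0.7, 0, 0, 0, -1]
    - [0, 0, -1, 0, 0, 0, -1]
    - [0, 0, -1, 0, 0, 0, -1]

```text
clock: 5.4
position: [0.4896, -0.2465, 0.3659]
tool_rot: [[0.946, 0.324, 0.008], [0.324, -0.946, -0.002], [0.007, 0.004, -1.0]]
ft_force: [1.5, -1.3, -3.0]
gripper_width: 0.268
grasp_force: 60.0
```

```bash
python3 - <<'E'
from h import *
o=bot.get_obs(); print(o["q"].round(3),o["position"],o["clock"],o["ft_force"],o["grasp_force"],o["gripper_width"])
plan([([.5,-.05,.37],None,2)])
E
```

```text
[-0.331  0.294  0.904  1.746 -0.248  1.213 -0.603] [ 0.48962864 -0.24647286  0.36588685] 5.4 [ 1.50636218 -1.33103832 -2.98604086] 59.99940361143672 0.26814820055826183
[0.367, -0.913, -0.022] [0.0, 0.0, 0.0] rows>=2.4
[0.367, -0.913, -0.022] [0.0, 0.0, 0.0] rows>=2.4
```

Request:
step_arm:
  motion:
    - [0.37, -0.91, 0, 0, 0, 0, -1]
    - [0.37, -0.91, 0, 0, 0, 0, -1]
    - [0.37, -0.91, 0, 0, 0, 0, -1]

```text
clock: 5.65
position: [0.4939, -0.1412, 0.3592]
tool_rot: [[0.945, 0.328, -0.002], [0.328, -0.945, 0.003], [-0.001, -0.004, -1.0]]
ft_force: [0.1, 1.3, -2.8]
gripper_width: 0.27
grasp_force: 60.2
```

Request:
step_arm:
  motion:
    - [0.37, -0.91, 0, 0, 0, 0, -1]
    - [0.37, -0.91, 0, 0, 0, 0, -1]
    - [0.37, -0.91, 0, 0, 0, 0, -1]

```text
clock: 5.9
position: [0.499, -0.0422, 0.3592]
tool_rot: [[0.944, 0.33, -0.002], [0.33, -0.944, 0.003], [-0.001, -0.003, -1.0]]
ft_force: [0.3, 0.6, -3.5]
gripper_width: 0.272
grasp_force: 60.3
```

Request:
step_arm:
  motion:
    - [0, 0.2, 0, 0.2, 0, 0, -1]
    - [0, 0.4, 0, 0.4, 0, 0, -1]
    - [0, 0.5, 0, 0.6, 0, 0, -1]
    - [0, 0.6, 0, 0.8, 0, 0, -1]
    - [0, 0.6, 0, 0.8, 0, 0, -1]
    - [0, 0.6, 0, 0.8, 0, 0, -1]

```text
clock: 6.4
position: [0.5182, -0.1086, 0.3572]
tool_rot: [[0.948, 0.253, -0.193], [0.318, -0.765, 0.561], [-0.006, -0.593, -0.805]]
ft_force: [-1.1, 0.8, -3.3]
gripper_width: 0.272
grasp_force: 60.7
```

```bash
python3 - <<'E'
from h import *
o=bot.get_obs(); print(o["q"].round(3),o["position"].round(3),o["clock"],o["tool_rot"].round(3).tolist(),o["gripper_width"])
E
```

```text
[-0.164  0.5    0.76   1.621 -0.691  1.718 -0.526] [ 0.518 -0.109  0.357] 6.4 [[0.948, 0.253, -0.193], [0.318, -0.765, 0.561], [-0.006, -0.593, -0.805]] 0.27162501538349115
```

```bash
cat > kin.py <<'E'
from h import *
import itertools
from scipy.optimize import least_squares
D=[([-1.372,.412,-.013,1.597,.006,1.134,-.082],[.165,.603,.303],down(74.7)),
([-0.98677,0.09549,0.40019,1.82761,-0.03797,1.2236,-0.56813],[.42133,.24208,.38517],np.array([[-0.007,1.0,.003],[1.0,.007,0],[0,.003,-1.0]])),
([-0.29047,0.36021,0.8589,1.83902,-0.30615,1.08302,-0.55535],[.48832,-.24211,.29782],np.array([[.94525,.32633,-.00177],[.32633,-.94525,.0003],[-.0016,-.0009,-1]])),
([-.331,.294,.904,1.746,-.248,1.213,-.603],[.48963,-.24647,.36589],np.array([[0.946,0.324,0.008],[0.324,-0.946,-0.002],[0.007,0.004,-1.0]])),
([-0.164,0.5,0.76,1.621,-0.691,1.718,-0.526],[.518,-.109,.357],np.array([[0.948,0.253,-0.193],[0.318,-0.765,0.561],[-0.006,-0.593,-0.805]]))]
def fk(q,sg,p):
    # p: yaw0, yaw7, offsets (3 per segment)
    R=Ro.from_euler('z',p[0]); x=np.zeros(3); o=p[2:].reshape(4,3); T=[]
    R=R*Ro.from_euler('z',sg[0]*q[0]); x=x+R.apply(o[0])
    R=R*Ro.from_euler('y',q[1])*Ro.from_euler('z',sg[1]*q[2]); x=x+R.apply(o[1])
    R=R*Ro.from_euler('y',q[3])*Ro.from_euler('z',sg[2]*q[4]); x=x+R.apply(o[2])
    R=R*Ro.from_euler('y',q[5])*Ro.from_euler('z',sg[3]*q[6]+p[1]); x=x+R.apply(o[3])
    return x,R.as_matrix()
def fit(D=D):
    best=None
    for sg in itertools.product((1,-1),repeat=4):
        def f(p):
            r=[]
            for q,x,R in D:
                X,Q=fk(q,sg,p); r+=list(10*(X-x))+list(3*(Q-R).ravel())
            return np.r_[r,.01*p[2:]]
        for y0 in(0,np.pi):
          for y7 in(0,1.57,3.14,-1.57):
            s=least_squares(f,np.r_[y0,y7,0,0,.35,0,0,.4,0,0,.4,0,0,.2])
            if best is None or s.cost<best[0]: best=(s.cost,sg,s.x)
    return best
if __name__=="__main__":
    b=fit(); print(b[0],b[1],b[2].round(3)); np.save("kin.npy",np.array([b[1],b[2]],dtype=object),allow_pickle=True)
    for q,x,R in D: X,Q=fk(q,b[1],b[2]); print((X-x).round(4),abs(Q-R).max().round(3))
E
python3 kin.py
```

```text
7.082765561796021e-05 (-1, -1, -1, -1) [ 1.000e-03  1.572e+00  0.000e+00 -2.800e-02  2.800e-01 -0.000e+00
 -1.900e-02  5.350e-01 -2.000e-03 -3.000e-03  4.530e-01  1.000e-03
 -1.000e-03  2.780e-01]
[-0. -0.  0.] 0.001
[ 0.0001 -0.      0.0001] 0.0
[ 0.0001  0.0001 -0.0001] 0.0
[-0.0001 -0.     -0.    ] 0.0
[-0. -0.  0.] 0.001
```

The fitted arm model reproduces all the readings, so I'll use it to pick a lay-down pose within the joint ranges.

```bash
cat >> kin.py <<'E'
LO=np.array([-2.95,-.29,-1.47,.14,-1.03,.13,-2.86]); HI=np.array([2.95,1.99,1.44,2.54,4.17,1.85,2.86])
def ik(x,R,q0,reg=.02):
    sg,p=np.load("kin.npy",allow_pickle=True)
    def f(q):
        X,Q=fk(q,sg,p); return np.r_[10*(X-x),2*Ro.from_matrix(Q.T@R).as_rotvec(),reg*(q-q0)]
    s=least_squares(f,np.clip(q0,LO+.02,HI-.02),bounds=(LO+.01,HI-.01)); X,Q=fk(s.x,sg,p)
    return s.x,np.linalg.norm(X-x),np.linalg.norm(Ro.from_matrix(Q.T@R).as_rotvec())
def lay(c,psi,al,off=.1):
    ps,a=np.radians([psi,al]); d=np.array([np.cos(ps)*np.cos(a),np.sin(ps)*np.cos(a),-np.sin(a)])
    lz=np.array([np.cos(ps)*np.sin(a),np.sin(ps)*np.sin(a),np.cos(a)]); y=-lz
    return np.array(c)-off*d, np.c_[np.cross(y,d),y,d]
E
python3 - <<'E'
from kin import *
q0=bot.get_obs()["q"]
for psi in(90,60,30,0,-30,-60,-90,-120):
    for xy in((.5,0),(.6,0)):
        x,R=lay([*xy,.032],psi,24)
        best=min((ik(x,R,np.array(g)) for g in(q0,[-.2,.8,.5,1.6,1.5,1.5,-1],[-.2,.8,-.5,1.6,1.5,1.5,1],[0,.8,0,2,3,1,2.],[0,.8,0,2,3,1,-1.])),key=lambda r:10*r[1]+r[2])
        print(psi,xy,best[0].round(2),round(best[1],4),round(best[2],3))
E
```

```text
90 (0.5, 0) [ 0.41  0.94  0.16  1.82 -1.02  1.46 -0.28] 0.0 0.0
90 (0.6, 0) [ 0.41  1.    0.07  1.58 -1.02  1.47 -0.47] 0.0 0.0
60 (0.5, 0) [ 1.22  1.   -0.72  2.17 -1.02  0.64 -0.42] 0.0001 0.001
60 (0.6, 0) [ 1.06  1.03 -0.72  1.99 -1.02  0.66 -0.55] 0.0 0.001
30 (0.5, 0) [ 1.57  1.46 -1.17  2.53  3.1   0.43  1.72] 0.0018 0.011
30 (0.6, 0) [ 0.15  0.89  0.27  2.43  4.01  1.42 -0.02] 0.0 0.0
0 (0.5, 0) [ 0.92  1.98 -0.9   2.53  3.78  1.84  1.56] 0.0656 0.31
0 (0.6, 0) [ 1.02  1.93 -1.46  2.53  3.01  1.6   1.81] 0.011 0.004
-30 (0.5, 0) [-0.22  1.06 -0.74  2.53  1.85  1.84 -0.07] 0.0052 0.033
-30 (0.6, 0) [-0.73  0.86  0.1   2.43  2.02  1.14 -0.17] 0.0 0.0
-60 (0.5, 0) [-0.66  0.86 -0.23  2.2   1.28  1.34  0.05] 0.0 0.0
-60 (0.6, 0) [-0.31  0.95 -0.5   2.    1.48  1.58  0.22] 0.0 0.0
-90 (0.5, 0) [-0.38  0.98 -0.42  1.79  0.99  1.66  0.15] 0.0 0.0
-90 (0.6, 0) [-0.32  1.05 -0.41  1.56  1.09  1.73  0.32] 0.0 0.0
-120 (0.5, 0) [-0.28  1.08 -0.34  1.44  0.69  1.84  0.16] 0.0 0.0
-120 (0.6, 0) [-0.64  1.22  0.44  1.17  0.3   1.72  0.68] 0.0 0.0
```

```bash
python3 - <<'E'
from kin import *
o=bot.get_obs(); q0=o["q"]
T=lay([.62,-.055,.22],-90,35)
def sim(path):
    q=q0.copy(); p,R=o["position"],o["tool_rot"]
    for (P,Q,n) in path:
        w=Ro.from_matrix(R.T@Q).as_rotvec(); print("rot deg",np.degrees(w).round(0))
        for k in range(1,n+1):
            q,e,f=ik(p+(P-p)*k/n,R@Ro.from_rotvec(w*k/n).as_matrix(),q); print(q.round(2),round(e,4),round(f,3))
        p,R=P,Q
print("direct"); sim([(*T,8)])
print("via down"); sim([(np.array([.5,.05,.36]),down(0),4),(np.array([.55,.05,.36]),down(90),5),(*T,5)])
E
```

```text
direct
rot deg [   4. -116. -113.]
[-0.18  0.59  0.68  1.49 -0.55  1.83 -0.35] 0.0 0.0
[ 0.21  0.6  -0.12  1.36 -0.15  1.84 -0.48] 0.0004 0.005
[-0.11  0.63  0.22  1.36 -0.09  1.84 -0.12] 0.0067 0.072
[-0.47  0.76  0.68  1.36 -0.07  1.84  0.34] 0.0054 0.058
[-0.53  0.79  0.61  1.34  0.11  1.82  0.53] 0.0 0.0
[-0.62  0.76  0.55  1.41  0.29  1.69  0.69] 0.0 0.0
[-0.69  0.72  0.49  1.51  0.46  1.53  0.82] 0.0 0.0
[-0.75  0.66  0.44  1.64  0.64  1.34  0.93] 0.0 0.0
via down
rot deg [-32. -22. -69.]
[-0.28  0.42  0.71  1.66 -0.55  1.6  -0.38] 0.0 0.0
[-0.4   0.33  0.65  1.7  -0.4   1.46 -0.26] 0.0 0.0
[-0.52  0.24  0.58  1.76 -0.25  1.32 -0.17] 0.0 0.0
[-0.63  0.15  0.5   1.83 -0.08  1.17 -0.11] 0.0 0.0
rot deg [  0.   0. -90.]
[-0.59  0.17  0.47  1.81 -0.08  1.18  0.21] 0.0 0.0
[-0.55  0.19  0.43  1.79 -0.09  1.18  0.53] 0.0 0.0
[-0.51  0.21  0.39  1.76 -0.08  1.19  0.84] 0.0 0.0
[-0.47  0.23  0.34  1.74 -0.08  1.19  1.15] 0.0 0.0
[-0.42  0.24  0.3   1.71 -0.08  1.2   1.46] 0.0 0.0
rot deg [55. -0. -0.]
[-0.51  0.3   0.32  1.7   0.1   1.2   1.33] 0.0 0.0
[-0.6   0.37  0.36  1.69  0.26  1.22  1.21] 0.0 0.0
[-0.67  0.46  0.4   1.67  0.4   1.25  1.11] 0.0 0.0
[-0.73  0.56  0.44  1.66  0.52  1.29  1.02] 0.0 0.0
[-0.78  0.67  0.48  1.64  0.61  1.33  0.95] 0.0 0.0
```

```bash
python3 - <<'E'
from kin import *
plan([([.5,.0,.36],down(0),2),([.55,.05,.36],down(90),2),(*lay([.62,-.055,.22],-90,35),2)])
E
```

```text
[0.086, -0.446, 0.311] [-0.352, -0.249, -0.767] rows>=5.5
[0.387, -0.364, 0.146] [-0.352, -0.249, -0.767] rows>=5.5
[0.25, 0.25, 0.0] [0.0, 0.0, -1.0] rows>=6.3
[0.0, 0.354, 0.0] [0.0, 0.0, -1.0] rows>=6.3
[-0.35, -0.115, 0.413] [0.611, 0.0, 0.0] rows>=3.8
[-0.35, 0.088, 0.42] [0.611, 0.0, 0.0] rows>=3.8
```

Request:
step_arm:
  motion:
    - [0.09, -0.45, 0.31, -0.35, -0.25, -0.77, -1]
    - [0.09, -0.45, 0.31, -0.35, -0.25, -0.77, -1]
    - [0.09, -0.45, 0.31, -0.35, -0.25, -0.77, -1]
    - [0.09, -0.45, 0.31, -0.35, -0.25, -0.77, -1]
    - [0.09, -0.45, 0.31, -0.35, -0.25, -0.77, -1]
    - [0.09, -0.45, 0.31, -0.35, -0.25, -0.77, -1]
    - [0.09, -0.45, 0.31, -0.35, -0.25, -0.77, -1]

```text
clock: 6.98
position: [0.5096, -0.0489, 0.3623]
tool_rot: [[0.567, 0.801, -0.192], [0.817, -0.518, 0.252], [0.102, -0.3, -0.948]]
ft_force: [0.3, 0.4, -2.5]
gripper_width: 0.267
grasp_force: 60.9
```

Request:
step_arm:
  motion:
    - [0.39, -0.36, 0.15, -0.35, -0.25, -0.77, -1]
    - [0.39, -0.36, 0.15, -0.35, -0.25, -0.77, -1]
    - [0.39, -0.36, 0.15, -0.35, -0.25, -0.77, -1]
    - [0.39, -0.36, 0.15, -0.35, -0.25, -0.77, -1]
    - [0.39, -0.36, 0.15, -0.35, -0.25, -0.77, -1]
    - [0.39, -0.36, 0.15, -0.35, -0.25, -0.77, -1]
    - [0.39, -0.36, 0.15, -0.35, -0.25, -0.77, -1]

```text
clock: 7.57
position: [0.4995, 0.0046, 0.3628]
tool_rot: [[-0.015, 1.0, 0.007], [1.0, 0.015, -0.003], [-0.003, 0.007, -1.0]]
ft_force: [-0.9, 0.4, -2.4]
gripper_width: 0.268
grasp_force: 60.9
```

Request:
step_arm:
  motion:
    - [0.25, 0.25, 0, 0, 0, -1, -1]
    - [0.25, 0.25, 0, 0, 0, -1, -1]
    - [0.25, 0.25, 0, 0, 0, -1, -1]
    - [0.25, 0.25, 0, 0, 0, -1, -1]
    - [0.25, 0.25, 0, 0, 0, -1, -1]
    - [0.25, 0.25, 0, 0, 0, -1, -1]
    - [0.25, 0.25, 0, 0, 0, -1, -1]

```text
clock: 8.15
position: [0.5249, 0.0286, 0.3624]
tool_rot: [[-0.717, 0.697, 0.004], [0.697, 0.717, -0.003], [-0.005, 0.001, -1.0]]
ft_force: [1.3, 0.8, -1.7]
gripper_width: 0.271
grasp_force: 61.0
```

Request:
step_arm:
  motion:
    - [0, 0.35, 0, 0, 0, -1, -1]
    - [0, 0.35, 0, 0, 0, -1, -1]
    - [0, 0.35, 0, 0, 0, -1, -1]
    - [0, 0.35, 0, 0, 0, -1, -1]
    - [0, 0.35, 0, 0, 0, -1, -1]
    - [0, 0.35, 0, 0, 0, -1, -1]
    - [0, 0.35, 0, 0, 0, -1, -1]
    - [0, 0.35, 0, 0, 0, -1, -1]

```text
clock: 8.82
position: [0.5494, 0.0535, 0.3624]
tool_rot: [[-1.0, -0.009, 0.004], [-0.009, 1.0, -0.003], [-0.004, -0.003, -1.0]]
ft_force: [1.3, 1.1, -2.5]
gripper_width: 0.273
grasp_force: 61.1
```

```bash
python3 - <<'E'
from kin import *
o=bot.get_obs(); print(o["q"].round(2),o["clock"],o["gripper_width"])
plan([(*lay([.62,-.055,.22],-90,35),2),(*lay([.62,-.055,.06],-90,35),2)])
E
```

```text
[-0.45  0.24  0.33  1.72 -0.08  1.2   1.47] 8.8167 0.2730124042357865
[-0.35, -0.135, 0.427] [0.609, 0.005, 0.004] rows>=3.8
[-0.352, 0.077, 0.44] [0.609, 0.005, 0.004] rows>=3.8
[0.0, 0.655, 0.459] [0.0, 0.0, 0.0] rows>=1.9
[0.0, 0.655, 0.459] [0.0, 0.0, 0.0] rows>=1.9
```

Request:
step_arm:
  motion:
    - [-0.35, -0.13, 0.43, 0.61, 0, 0, -1]
    - [-0.35, -0.13, 0.43, 0.61, 0, 0, -1]
    - [-0.35, -0.13, 0.43, 0.61, 0, 0, -1]
    - [-0.35, -0.13, 0.43, 0.61, 0, 0, -1]
    - [-0.35, -0.13, 0.43, 0.61, 0, 0, -1]

```text
clock: 9.23
position: [0.5845, 0.0453, 0.3176]
tool_rot: [[-1.0, -0.011, 0.009], [-0.015, 0.884, -0.468], [-0.003, -0.468, -0.884]]
ft_force: [-0.8, 1.6, -2.2]
gripper_width: 0.271
grasp_force: 61.1
```

Request:
step_arm:
  motion:
    - [-0.35, 0.08, 0.44, 0.61, 0, 0, -1]
    - [-0.35, 0.08, 0.44, 0.61, 0, 0, -1]
    - [-0.35, 0.08, 0.44, 0.61, 0, 0, -1]
    - [-0.35, 0.08, 0.44, 0.61, 0, 0, -1]
    - [-0.35, 0.08, 0.44, 0.61, 0, 0, -1]
    - [-0.35, 0.08, 0.44, 0.61, 0, 0, -1]

```text
clock: 9.73
position: [0.6201, 0.0288, 0.2764]
tool_rot: [[-1.0, -0.003, 0.011], [-0.011, 0.576, -0.818], [-0.004, -0.818, -0.576]]
ft_force: [-0.7, -0.4, -2.1]
gripper_width: 0.272
grasp_force: 61.2
```

Request:
step_arm:
  motion:
    - [0, 0.3, 0.2, 0, 0, 0, -1]
    - [0, 0.65, 0.46, 0, 0, 0, -1]
    - [0, 0.65, 0.46, 0, 0, 0, -1]
    - [0, 0.65, 0.46, 0, 0, 0, -1]

```text
clock: 10.07
position: [0.6202, 0.0261, 0.1982]
tool_rot: [[-1.0, -0.002, 0.009], [-0.009, 0.574, -0.819], [-0.004, -0.819, -0.574]]
ft_force: [0.2, -0.2, -1.0]
gripper_width: 0.275
grasp_force: 61.3
```

Request:
step_arm:
  motion:
    - [0, 0.15, 0.1, 0, 0, 0, -1]
    - [0, 0.3, 0.2, 0, 0, 0, -1]
    - [0, 0.4, 0.3, 0, 0, 0, -1]
    - [0, 0.4, 0.3, 0, 0, 0, -1]

```text
clock: 10.4
position: [0.621, 0.0251, 0.1483]
tool_rot: [[-1.0, -0.001, 0.012], [-0.01, 0.573, -0.819], [-0.005, -0.819, -0.573]]
ft_force: [-0.3, -0.5, -1.7]
gripper_width: 0.272
grasp_force: 61.2
```

```bash
python3 - <<'E'
from kin import *
o=bot.get_obs(); print(o["q"].round(2),o["clock"],o["gripper_width"],"lid ctr pred",(o["position"]+.1*o["tool_rot"][:,2]).round(4))
a=bot.read_camera("side")["color"]; b=bot.read_camera("top")["color"]
A=cv2.resize(a[100:320,200:460],None,fx=1.6,fy=1.6); B=cv2.resize(b[130:305,230:480],None,fx=1.5,fy=1.5)
im=np.zeros((360,800,3),np.uint8); im[:A.shape[0],:A.shape[1]]=A; im[:B.shape[0],420:420+B.shape[1]]=B
cv2.imwrite("pics/lay.png",im)
E
```

```text
[-0.78  0.85  0.48  1.69  0.58  1.14  0.82] 10.4 0.2724384135623735 lid ctr pred [ 0.6222 -0.0568  0.091 ]
```

View pics/lay.png

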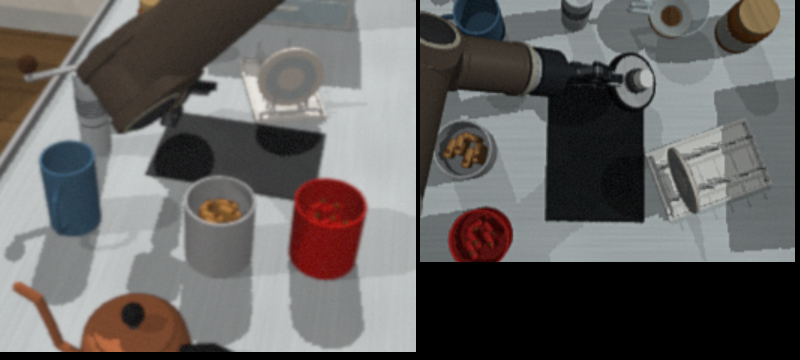

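The lid is held pump up (top view about (375,183) full-image), clear of everything. I'll shift it onto the mat and lower it until it touches.

Request:
step_arm:
  motion:
    - [0.2, 0.2, 0.04, 0, 0, 0, -1]
    - [0.2, 0.4, 0.08, 0, 0, 0, -1]
    - [0.2, 0.48, 0.09, 0, 0, 0, -1]
    - [0.2, 0.48, 0.09, 0, 0, 0, -1]
    - [0.2, 0.48, 0.09, 0, 0, 0, -1]

```text
clock: 10.92
position: [0.602, 0.0456, 0.1049]
tool_rot: [[-1.0, -0.002, 0.014], [-0.012, 0.572, -0.82], [-0.007, -0.82, -0.572]]
ft_force: [0.4, 0.0, -2.0]
gripper_width: 0.267
grasp_force: 61.3
```

Request:
step_arm:
  motion:
    - [0, 0.02, 0.015, 0, 0, 0, -1]
    - [0, 0.04, 0.03, 0, 0, 0, -1]
    - [0, 0.06, 0.04, 0, 0, 0, -1]
    - [0, 0.06, 0.04, 0, 0, 0, -1]

```text
clock: 11.25
position: [0.6011, 0.0457, 0.0963]
tool_rot: [[-1.0, -0.002, 0.013], [-0.012, 0.572, -0.82], [-0.005, -0.82, -0.572]]
ft_force: [0.6, 0.6, -2.4]
gripper_width: 0.275
grasp_force: 61.2
```

Request:
step_arm:
  motion:
    - [0, 0.016, 0.011, 0, 0, 0, -1]
    - [0, 0.03, 0.02, 0, 0, 0, -1]
    - [0, 0.03, 0.02, 0, 0, 0, -1]

```text
clock: 11.5
position: [0.601, 0.046, 0.0924]
tool_rot: [[-1.0, -0.003, 0.013], [-0.012, 0.572, -0.82], [-0.005, -0.82, -0.572]]
ft_force: [-0.1, -1.0, -2.8]
gripper_width: 0.27
grasp_force: 61.2
```

Request:
step_arm:
  motion:
    - [0, 0.016, 0.011, 0, 0, 0, -1]
    - [0, 0.025, 0.017, 0, 0, 0, -1]
    - [0, 0.025, 0.017, 0, 0, 0, -1]

```text
clock: 11.75
position: [0.6014, 0.0462, 0.091]
tool_rot: [[-1.0, -0.002, 0.013], [-0.012, 0.57, -0.821], [-0.006, -0.821, -0.57]]
ft_force: [-2.0, 4.3, 8.2]
gripper_width: 0.274
grasp_force: 61.7
```

Request:
step_arm:
  motion:
    - [0, 0, 0, 0, 0, 0, -0.4]
    - [0, 0, 0, 0, 0, 0, -0.3]
    - [0, 0, 0, 0, 0, 0, -0.2]
    - [0, 0, 0, 0, 0, 0, -0.1]
    - [0, 0, 0, 0, 0, 0, -0.05]
    - [0, 0, 0, 0, 0, 0, -0.05]

```text
clock: 12.25
position: [0.6011, 0.0459, 0.0896]
tool_rot: [[-1.0, -0.002, 0.013], [-0.012, 0.572, -0.82], [-0.005, -0.82, -0.572]]
ft_force: [0.8, -0.8, -0.3]
gripper_width: 0.475
grasp_force: 0.4
```

Request:
step_arm:
  motion:
    - [0, 0.03, 0.02, 0, 0, 0, -0.05]
    - [0, 0.06, 0.045, 0, 0, 0, -0.05]
    - [0, 0.1, 0.07, 0, 0, 0, -0.05]
    - [0, 0.1, 0.07, 0, 0, 0, -0.05]
    - [0, 0.13, 0.03, 0, 0, 0, -0.05]
    - [0, 0.16, -0.01, 0, 0, 0, -0.05]
    - [0, 0.19, -0.06, 0, 0, 0, -0.05]
    - [0, 0.22, -0.1, 0, 0, 0, -0.05]
    - [0, 0.25, -0.15, 0, 0, 0, -0.05]

```text
clock: 13.0
position: [0.6007, 0.073, 0.0776]
tool_rot: [[-1.0, -0.003, 0.013], [-0.012, 0.572, -0.82], [-0.005, -0.82, -0.572]]
ft_force: [-0.4, 0.4, -0.0]
gripper_width: 0.475
grasp_force: 0.0
```

Request:
step_arm:
  motion:
    - [0, 0.04, -0.05, 0, 0, 0, -0.05]
    - [0, 0.08, -0.1, 0, 0, 0, -0.05]
    - [0, 0.1, -0.16, 0, 0, 0, -0.05]
    - [0, 0.1, -0.22, 0, 0, 0, -0.05]
    - [0, 0.1, -0.4, 0, 0, 0, -0.05]
    - [0, 0, -0.7, 0, 0, 0, -0.05]
    - [0, 0, -1, 0, 0, 0, -0.05]
    - [0, 0, -1, 0, 0, 0, -0.05]

```text
clock: 13.67
position: [0.6009, 0.1608, 0.138]
tool_rot: [[-1.0, -0.002, 0.02], [-0.017, 0.577, -0.817], [-0.01, -0.817, -0.577]]
ft_force: [0.5, 1.8, 0.6]
gripper_width: 0.473
grasp_force: 0.0
```

```bash
python3 - <<'E'
from kin import *
o=bot.get_obs(); print(o["q"].round(2),o["position"],o["clock"],o["gripper_width"])
c=bot.read_camera("top"); s=bot.read_camera("side"); w=bot.read_camera("wrist"); np.save("t3.npy",[c,s,w],allow_pickle=True)
A=cv2.resize(s["color"][100:320,200:460],None,fx=1.2,fy=1.2); B=cv2.resize(c["color"][150:250,300:420],None,fx=4,fy=4)
W=cv2.resize(w["color"],None,fx=.5,fy=.5)
im=np.zeros((480,800,3),np.uint8); im[:A.shape[0],:A.shape[1]]=A; im[:B.shape[0],320:]=B; im[270:470,:320]=W
cv2.imwrite("pics/laid.png",im)
E
```

```text
[-0.9   0.9   0.41  1.57  0.49  1.31  0.76] [0.60088982 0.16081799 0.13800617] 13.6667 0.4734173480186991
```

View pics/laid.png

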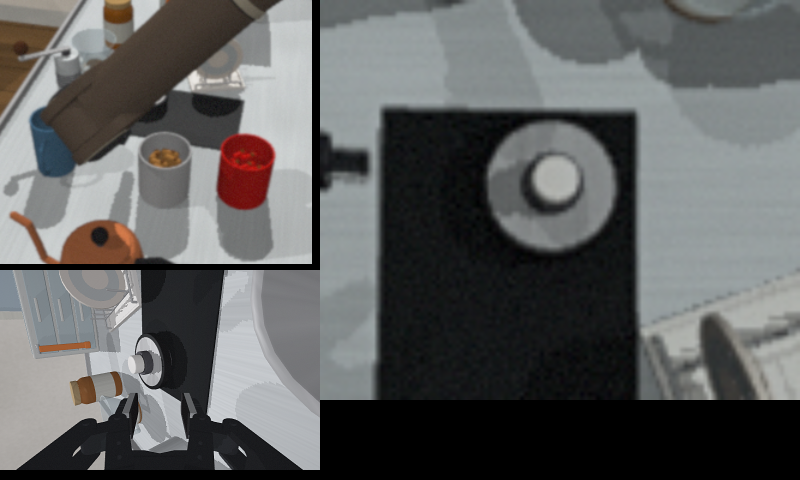

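The lid lies flat on the mat, pump up: flange centre near top pixel (358,196.5), head near (358.7,195). I'll measure it from the contours and plan the regrasp on the collar.

```bash
cat >> h.py <<'E'
def lidxy(c,box,th=60,zf=.029):
    g=cv2.cvtColor(c["color"],cv2.COLOR_BGR2GRAY); x0,y0,x1,y1=box
    g=cv2.resize(g[y0:y1,x0:x1],None,fx=4,fy=4,interpolation=cv2.INTER_CUBIC)
    k=max(cv2.findContours((g>th).astype(np.uint8),cv2.RETR_EXTERNAL,cv2.CHAIN_APPROX_NONE)[0],key=cv2.contourArea)
    e=cv2.fitEllipse(cv2.convexHull(k)); uv=(np.array(e[0])+.5)/4-.5+[x0,y0]
    return onz(c,uv,zf).round(4),uv.round(2),np.round(e[1],1)/4
E
python3 - <<'E'
from kin import *
c,s,w=np.load("t3.npy",allow_pickle=True)
print(lidxy(c,(322,180,376,215)), lidxy(c,(322,180,376,215),50), lidxy(c,(322,180,376,215),165,.061))
p=lidxy(c,(322,180,376,215))[0]
plan([([.6,.12,.23],None,1),([p[0],p[1],.23],down(90),2)])
E
```

```text
(array([ 0.6041, -0.0336,  0.029 ]), array([357.38, 195.88]), array([32.575, 32.85 ])) (array([ 0.6041, -0.0337,  0.029 ]), array([357.39, 195.88]), array([32.875, 33.125])) (array([ 0.6042, -0.0337,  0.061 ]), array([358.67, 194.06]), array([ 9.9 , 10.35]))
[-0.007, -0.977, -0.258] [0.0, 0.0, 0.0] rows>=2.4
[-0.011, -0.439, 0.63] [-0.612, 0.007, 0.006] rows>=3.8
[-0.016, -0.681, 0.355] [-0.612, 0.007, 0.006] rows>=3.8
```

Request:
step_arm:
  motion:
    - [0, -0.5, -0.13, 0, 0, 0, 0.5]
    - [0, -0.98, -0.26, 0, 0, 0, 0.5]
    - [0, -0.98, -0.26, 0, 0, 0, 0.5]
    - [0, -0.98, -0.26, 0, 0, 0, 0.5]

```text
clock: 14.15
position: [0.6005, 0.1159, 0.2345]
tool_rot: [[-1.0, 0.004, 0.011], [-0.007, 0.572, -0.82], [-0.01, -0.82, -0.572]]
ft_force: [1.7, -0.0, -0.9]
gripper_width: 0.749
grasp_force: 0.0
```

Request:
step_arm:
  motion:
    - [0, -0.44, 0.63, -0.61, 0, 0, 0.5]
    - [0, -0.44, 0.63, -0.61, 0, 0, 0.5]
    - [0, -0.44, 0.63, -0.61, 0, 0, 0.5]
    - [0, -0.44, 0.63, -0.61, 0, 0, 0.5]
    - [0, -0.44, 0.63, -0.61, 0, 0, 0.5]

```text
clock: 14.57
position: [0.6004, 0.0375, 0.2318]
tool_rot: [[-1.0, 0.001, 0.008], [-0.003, 0.888, -0.461], [-0.008, -0.461, -0.888]]
ft_force: [0.7, -1.3, 0.4]
gripper_width: 0.754
grasp_force: 0.0
```

Request:
step_arm:
  motion:
    - [0, -0.68, 0.35, -0.61, 0, 0, 0.5]
    - [0, -0.68, 0.35, -0.61, 0, 0, 0.5]
    - [0, -0.68, 0.35, -0.61, 0, 0, 0.5]
    - [0, -0.68, 0.35, -0.61, 0, 0, 0.5]
    - [0, -0.68, 0.35, -0.61, 0, 0, 0.5]
    - [0, -0.68, 0.35, -0.61, 0, 0, 0.5]

```text
clock: 15.07
position: [0.6005, -0.0346, 0.2291]
tool_rot: [[-1.0, -0.009, 0.001], [-0.009, 1.0, -0.007], [-0.001, -0.007, -1.0]]
ft_force: [-0.6, 0.5, -0.9]
gripper_width: 0.752
grasp_force: 0.0
```

```bash
python3 - <<'E'
from kin import *
o=bot.get_obs(); print(o["q"].round(2),o["position"],o["clock"],o["tool_rot"].round(3).tolist())
c=bot.read_camera("wrist"); cv2.imwrite("pics/w4.png",c["color"])
print("head px pred",proj(c,[.6041,-.0337,.061]),proj(c,[.6201,-.0337,.061]))
g=cv2.cvtColor(c["color"],cv2.COLOR_BGR2GRAY); u,v=proj(c,[.6041,-.0337,.061]).astype(int)
print(lidxy(c,(u-60,v-60,u+60,v+60),165,.061),g.max())
plan([([.6041,-.0337,.16],down(90),1),([.6041,-.0337,.101],down(90),1)])
E
```

```text
[-0.16  0.44  0.19  1.75 -0.09  0.96  1.64] [ 0.60050555 -0.03462862  0.22914626] 15.0667 [[-1.0, -0.009, 0.001], [-0.009, 1.0, -0.007], [-0.001, -0.007, -1.0]]
head px pred [322.80688763 205.04511037] [322.54672227 224.71818898]
(array([ 0.5918, -0.0346,  0.061 ]), array([321.81, 189.4 ]), array([ 99.025, 102.975])) 239
[-0.033, -0.006, 0.692] [-0.009, 0.002, 0.016] rows>=1.7
[0.0, 0.0, 0.59] [0.0, 0.0, 0.0] rows>=1.4
```

Request:
step_arm:
  motion:
    - [-0.03, 0, 0.35, -0.01, 0, 0.016, 0.4]
    - [-0.03, 0, 0.69, -0.01, 0, 0.016, 0.4]
    - [-0.03, 0, 0.69, -0.01, 0, 0.016, 0.4]
    - [-0.03, 0, 0.69, -0.01, 0, 0.016, 0.4]

```text
clock: 15.45
position: [0.6033, -0.0307, 0.1597]
tool_rot: [[-1.0, -0.004, -0.001], [-0.004, 1.0, 0.002], [0.001, 0.002, -1.0]]
ft_force: [0.4, -0.4, 0.9]
gripper_width: 0.698
grasp_force: 0.0
```

```bash
python3 - <<'E'
from kin import *
o=bot.get_obs(); print(o["position"],o["tool_rot"].round(3).tolist())
w=cv2.imread("pics/w4.png"); c=bot.read_camera("wrist"); u,v=proj(c,[.6041,-.0337,.061]).astype(int); print(u,v)
c2=dict(c); print("flange",lidxy(c,(max(u-110,0),max(v-110,0),u+110,v+60),165,.029))
plan([([.6041,-.0337,.101],down(90),1)])
E
```

```text
[ 0.60327196 -0.0306563   0.15965199] [[-1.0, -0.004, -0.001], [-0.004, 1.0, 0.002], [0.001, 0.002, -1.0]]
314 240
flange (array([ 0.6003, -0.0346,  0.029 ]), array([313.57, 214.36]), array([127.825, 136.2  ]))
[0.006, -0.026, 0.606] [0.004, 0.004, 0.004] rows>=1.5
```

Request:
step_arm:
  motion:
    - [0, -0.03, 0.2, 0, 0, 0, 0.2]
    - [0, -0.03, 0.4, 0, 0, 0, 0.2]
    - [0, -0.03, 0.5, 0, 0, 0, 0.2]
    - [0, -0.03, 0.58, 0, 0, 0, 0.2]
    - [0, -0.03, 0.58, 0, 0, 0, 0.2]
    - [0, -0.03, 0.58, 0, 0, 0, 0.2]

```text
clock: 16.0
position: [0.6055, -0.036, 0.1047]
tool_rot: [[-1.0, -0.0, 0.006], [-0.0, 1.0, 0.004], [-0.006, 0.004, -1.0]]
ft_force: [-0.7, -0.2, -0.0]
gripper_width: 0.6
grasp_force: 0.0
```

Request:
step_arm:
  motion:
    - [0, 0, 0, 0, 0, 0, 0.1]
    - [0, 0, 0, 0, 0, 0, 0]
    - [0, 0, 0, 0, 0, 0, -0.1]
    - [0, 0, 0, 0, 0, 0, -0.3]
    - [0, 0, 0, 0, 0, 0, -0.6]
    - [0, 0, 0, 0, 0, 0, -1]
    - [0, 0, 0, 0, 0, 0, -1]
    - [0, 0, 0, 0, 0, 0, -1]
  grip_force: 60

```text
clock: 16.67
position: [0.6058, -0.0358, 0.1056]
tool_rot: [[-1.0, 0.0, 0.007], [0.0, 1.0, 0.005], [-0.007, 0.005, -1.0]]
ft_force: [-1.7, 3.1, 7.5]
gripper_width: 0.458
grasp_force: 59.3
```

Request:
step_arm:
  motion:
    - [0, 0, -0.1, 0, 0, 0, -1]
    - [0, 0, -0.3, 0, 0, 0, -1]
    - [0, 0, -0.6, 0, 0, 0, -1]
    - [0, 0, -1, 0, 0, 0, -1]
    - [0, 0, -1, 0, 0, 0, -1]

```text
clock: 17.08
position: [0.6077, -0.0377, 0.2119]
tool_rot: [[-1.0, 0.001, 0.016], [0.002, 1.0, 0.004], [-0.016, 0.004, -1.0]]
ft_force: [2.2, -1.0, -1.5]
gripper_width: 0.46
grasp_force: 61.1
```

Request:
step_arm:
  motion:
    - [0, 0, -0.3, 0, 0, 0, -1]
    - [0, 0, -0.6, 0, 0, 0, -1]
    - [0, 0, -0.8, 0, 0, 0, -1]
    - [0, 0, -0.8, 0, 0, 0, -1]

```text
clock: 17.42
position: [0.6058, -0.0378, 0.2895]
tool_rot: [[-1.0, 0.001, 0.014], [0.001, 1.0, 0.004], [-0.014, 0.004, -1.0]]
ft_force: [0.2, 0.4, -2.4]
gripper_width: 0.461
grasp_force: 61.2
```

```bash
python3 - <<'E'
from kin import *
o=bot.get_obs(); print(o["q"].round(2),o["position"],o["clock"],o["tool_rot"].round(3).tolist(),o["ft_force"])
plan([([.509,.12,.285],down(90),2)])
E
```

```text
[-0.16  0.39  0.2   1.68 -0.09  1.07  1.63] [ 0.60577699 -0.03781564  0.28948546] 17.4167 [[-1.0, 0.001, 0.014], [0.001, 1.0, 0.004], [-0.014, 0.004, -1.0]] [ 0.16459868  0.38039415 -2.44385423]
[0.485, 0.788, 0.019] [0.003, 0.009, -0.001] rows>=2.2
[0.485, 0.789, 0.021] [0.003, 0.009, -0.001] rows>=2.2
```

Request:
step_arm:
  motion:
    - [0.48, 0.79, 0.02, 0, 0.01, 0, -1]
    - [0.48, 0.79, 0.02, 0, 0.01, 0, -1]
    - [0.48, 0.79, 0.02, 0, 0.01, 0, -1]
    - [0.48, 0.79, 0.02, 0, 0.01, 0, -1]

```text
clock: 17.75
position: [0.554, 0.0458, 0.2815]
tool_rot: [[-1.0, -0.005, -0.004], [-0.005, 1.0, 0.006], [0.004, 0.006, -1.0]]
ft_force: [0.2, -0.1, -1.9]
gripper_width: 0.461
grasp_force: 61.4
```

Request:
step_arm:
  motion:
    - [0.48, 0.79, 0.02, 0, 0.01, 0, -1]
    - [0.48, 0.79, 0.02, 0, 0.01, 0, -1]
    - [0.48, 0.79, 0.02, 0, 0.01, 0, -1]
    - [0.48, 0.79, 0.02, 0, 0.01, 0, -1]
    - [0.48, 0.79, 0.02, 0, 0.01, 0, -1]
    - [0.48, 0.79, 0.02, 0, 0.01, 0, -1]

```text
clock: 18.25
position: [0.5087, 0.1195, 0.2803]
tool_rot: [[-1.0, 0.002, -0.01], [0.002, 1.0, 0.004], [0.01, 0.004, -1.0]]
ft_force: [1.4, -0.3, -2.9]
gripper_width: 0.462
grasp_force: 61.5
```

```bash
python3 - <<'E'
from kin import *
o=bot.get_obs(); print(o["q"].round(2),o["position"],o["clock"],o["tool_rot"].round(3).tolist(),o["ft_force"])
T=o["position"]; L=T-[0,0,.1016]
w=bot.read_camera("wrist"); t=bot.read_camera("top"); s=bot.read_camera("side"); np.save("t5.npy",[t,s,w],allow_pickle=True)
print("canister top",rim(t,proj(t,[.509,.223,.11]),.11,16,22),"wrist",rim(w,proj(w,[.509,.223,.11]),.11,38,60), proj(w,[.509,.223,.11]))
def ov(c,f):
    im=c["color"].copy()
    for z,r,col in((.010,.051,(0,255,0)),(.025,.051,(0,255,0)),(0,.038,(0,0,255))):
        for a in np.linspace(0,2*np.pi,60): 
            p=proj(c,[L[0]+r*np.cos(a),L[1]+r*np.sin(a),L[2]+z]); cv2.circle(im,tuple(p.round().astype(int)),0,col,-1)
    for a in np.linspace(0,2*np.pi,60): cv2.circle(im,tuple(proj(c,[.509+.05*np.cos(a),.223+.05*np.sin(a),.11]).round().astype(int)),0,(255,0,255),-1)
    return im
A=ov(w,1)[0:400,100:500]; u,v=proj(s,L).astype(int); B=cv2.resize(ov(s,1)[v-70:v+130,u-80:u+120],None,fx=2,fy=2)
cv2.imwrite("pics/hold.png",np.hstack([A,B]))
E
```

```text
[-0.43  0.26  0.13  1.87 -0.05  1.02  1.29] [0.50870901 0.11950667 0.28034299] 18.25 [[-1.0, 0.002, -0.01], [0.002, 1.0, 0.004], [0.01, 0.004, -1.0]] [ 1.4326655  -0.29838336 -2.90848292]
canister top (array([0.507, 0.222]), np.float64(0.0527), 52) wrist (array([0.5116, 0.2232]), np.float64(0.0475), 59) [454.89780091 201.98504876]
```

View pics/hold.png

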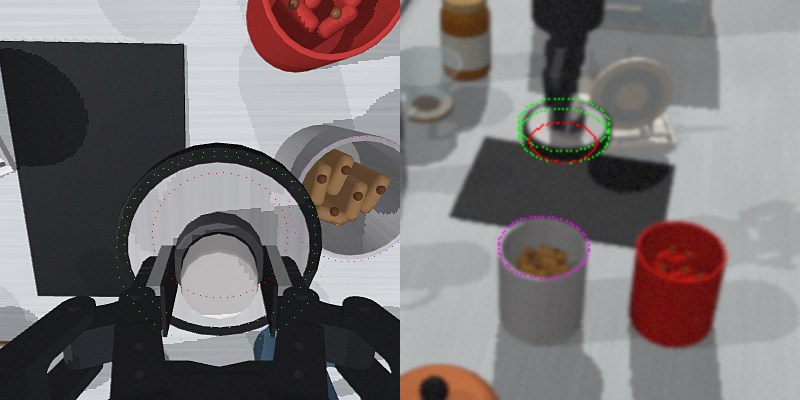

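The lid hangs level in the grip above the cart and the magenta rim fit matches the canister. In the wrist crop the flange spans x 117–322 and y 143–335, so I'll check it for offset along x.

```bash
python3 - <<'E'
from kin import *
t,s,w=np.load("t5.npy",allow_pickle=True); o=bot.get_obs(); T=o["position"]; R=o["tool_rot"]
g=cv2.GaussianBlur(cv2.cvtColor(w["color"],cv2.COLOR_BGR2GRAY),(0,0),.7)
for col in(312,319,326): print(col,"dark rows",[ (int(a)) for a in np.flatnonzero(np.diff((g[120:350,col]<60).astype(int)))+120])
for row in(200,215,230): print(row,"dark cols",np.flatnonzero(np.diff((g[row,180:460]<60).astype(int)))+180)
def ext(dx,tilt,dz=0):
    Q=R@Ro.from_euler('x',np.pi).as_matrix()@Ro.from_euler('y',tilt).as_matrix()  # lid z up
    O=T+R@[dx,0,.1016+dz]; P=[]
    for z in(.010,.025):
        for a in np.linspace(0,2*np.pi,181): P.append(proj(w,O+Q@[.051*np.cos(a),.051*np.sin(a),z]))
    P=np.array(P); h=proj(w,O+Q@[0,0,.057]); return P.min(0).round(1),P.max(0).round(1),P[181:].min(0).round(1)[1],h.round(1)
for a in((0,0),(.003,0),(-.003,0),(.006,0),(0,.03),(0,-.03),(0,0,.004)): print(a,ext(*a))
for th in(45,60,75):
    m=(cv2.cvtColor(s["color"],cv2.COLOR_BGR2GRAY)<th).astype(np.uint8)
E
```

```text
312 dark rows [143, 161, 212, 223, 230, 234, 326, 333]
319 dark rows [142, 161, 211, 222, 229, 233, 327, 334]
326 dark rows [143, 161, 213, 223, 228, 229, 230, 234, 326, 334]
200 dark cols [241 395 411]
215 dark cols [233 303 335 403 417]
230 dark cols [228 284 291 316 320 332 334 339 340 342 353 408 420]
(0, 0) (array([216.1, 148.9]), array([425.3, 343.5]), np.float64(154.2), array([321. , 295.6]))
(0.003, 0) (array([215.5, 142.7]), array([425.9, 338.9]), np.float64(147.4), array([321., 289.]))
(-0.003, 0) (array([216.6, 155. ]), array([424.7, 348.1]), np.float64(160.9), array([321., 302.]))
(0.006, 0) (array([214.9, 136.5]), array([426.5, 334.2]), np.float64(140.6), array([321.1, 282.3]))
(0, 0.03) (array([216. , 147.9]), array([425.3, 344.4]), np.float64(152.0), array([321. , 291.8]))
(0, -0.03) (array([216.1, 150.1]), array([425.2, 342.6]), np.float64(156.5), array([321. , 299.2]))
(0, 0, 0.004) (array([218.5, 147.7]), array([422.8, 338.3]), np.float64(152.7), array([321. , 289.9]))
```

Request:
step_arm:
  motion:
    - [-0.03, 0.4, 0, 0.005, -0.013, 0, -1]
    - [-0.03, 0.8, 0, 0.005, -0.013, 0, -1]
    - [-0.03, 1, 0, 0.005, -0.013, 0, -1]
    - [-0.03, 1, 0, 0.005, -0.013, 0, -1]
    - [-0.03, 1, 0, 0.005, -0.013, 0, -1]

```text
clock: 18.82
position: [0.5113, 0.2217, 0.2804]
tool_rot: [[-1.0, -0.001, -0.001], [-0.001, 1.0, 0.0], [0.001, 0.0, -1.0]]
ft_force: [0.5, -0.8, -3.3]
gripper_width: 0.461
grasp_force: 61.6
```

Request:
step_arm:
  motion:
    - [0, 0.03, 0.2, 0, 0, 0, -1]
    - [0, 0.03, 0.4, 0, 0, 0, -1]
    - [0, 0.03, 0.4, 0, 0, 0, -1]
    - [0, 0.03, 0.4, 0, 0, 0, -1]

```text
clock: 19.15
position: [0.5112, 0.222, 0.2402]
tool_rot: [[-1.0, 0.003, -0.002], [0.003, 1.0, -0.001], [0.002, -0.001, -1.0]]
ft_force: [0.1, -0.1, -1.9]
gripper_width: 0.457
grasp_force: 61.6
```

```bash
python3 - <<'E'
from kin import *
o=bot.get_obs(); T=o["position"]; R=o["tool_rot"]; print(T,o["clock"],R.round(4).tolist(),o["ft_force"])
t=bot.read_camera("top"); s=bot.read_camera("side"); w=bot.read_camera("wrist"); np.save("t6.npy",[t,s,w],allow_pickle=True)
for n,c in(("w",w),("s",s),("t",t)):
    O=T+R@[.0025,0,.104]
    print(n,"lid flange ctr px",proj(c,O+[0,0,.0175]).round(1),"can px",proj(c,[.509,.223,.11]).round(1))
E=lambda c,r,x,y,z: np.array([proj(c,[x+r*np.cos(a),y+r*np.sin(a),z]) for a in np.linspace(0,2*np.pi,181)])
P=E(s,.05,.509,.223,.11); print("side rim pred",P.min(0).round(1),P.max(0).round(1))
g=cv2.GaussianBlur(cv2.cvtColor(s["color"],cv2.COLOR_BGR2GRAY),(0,0),.6)
u,v=proj(s,[.509,.223,.06]).astype(int)
print("side gray across body", v, list(g[v,u-32:u+33:2]),u)
u2,v2=proj(s,O+[0,0,.018]).astype(int); print("side across flange",v2,list(g[v2,u2-32:u2+33:2]),u2)
E
```

```text
[0.51119308 0.22204373 0.24021981] 19.15 [[-1.0, 0.0028, -0.0021], [0.0028, 1.0, -0.0014], [0.0021, -0.0014, -1.0]] [ 0.10947722 -0.12800885 -1.85784706]
w lid flange ctr px [318.2 241.2] can px [320.  213.3]
s lid flange ctr px [337.9 208.6] can px [337.1 223.7]
t lid flange ctr px [256.4 227.9] can px [258.6 228.8]
side rim pred [314.5 208.7] [359.8 239.8]
side gray across body 239 [np.uint8(168), np.uint8(170), np.uint8(180), np.uint8(183), np.uint8(185), np.uint8(165), np.uint8(107), np.uint8(101), np.uint8(102), np.uint8(104), np.uint8(108), np.uint8(109), np.uint8(109), np.uint8(107), np.uint8(101), np.uint8(92), np.uint8(89), np.uint8(90), np.uint8(88), np.uint8(93), np.uint8(101), np.uint8(101), np.uint8(103), np.uint8(98), np.uint8(94), np.uint8(89), np.uint8(88), np.uint8(119), np.uint8(178), np.uint8(184), np.uint8(186), np.uint8(184), np.uint8(183)] 336
side across flange 208 [np.uint8(60), np.uint8(60), np.uint8(59), np.uint8(59), np.uint8(55), np.uint8(46), np.uint8(97), np.uint8(187), np.uint8(205), np.uint8(206), np.uint8(207), np.uint8(191), np.uint8(112), np.uint8(45), np.uint8(34), np.uint8(34), np.uint8(64), np.uint8(73), np.uint8(48), np.uint8(47), np.uint8(61), np.uint8(133), np.uint8(188), np.uint8(192), np.uint8(192), np.uint8(191), np.uint8(171), np.uint8(85), np.uint8(48), np.uint8(58), np.uint8(61), np.uint8(61), np.uint8(61)] 337
```

Request:
step_arm:
  motion:
    - [0, 0.01, 0.1, 0, 0, 0, -1]
    - [0, 0.01, 0.2, 0, 0, 0, -1]
    - [0, 0.01, 0.25, 0, 0, 0, -1]
    - [0, 0.01, 0.25, 0, 0, 0, -1]

```text
clock: 19.63
position: [0.5103, 0.2246, 0.2141]
tool_rot: [[-1.0, 0.0, -0.003], [0.0, 1.0, -0.001], [0.003, -0.001, -1.0]]
ft_force: [-0.9, 0.5, -1.6]
gripper_width: 0.46
grasp_force: 61.6
```

Request:
step_arm:
  motion:
    - [0, 0, 0.02, 0, 0, 0, -1]
    - [0, 0, 0.04, 0, 0, 0, -1]
    - [0, 0, 0.06, 0, 0, 0, -1]
    - [0, 0, 0.06, 0, 0, 0, -1]

```text
clock: 19.97
position: [0.5111, 0.2249, 0.2096]
tool_rot: [[-1.0, 0.0, -0.0], [0.0, 1.0, 0.0], [0.0, 0.0, -1.0]]
ft_force: [0.3, 0.0, -2.1]
gripper_width: 0.462
grasp_force: 61.6
```

Request:
step_arm:
  motion:
    - [0, 0, 0.02, 0, 0, 0, -1]
    - [0, 0, 0.04, 0, 0, 0, -1]
    - [0, 0, 0.04, 0, 0, 0, -1]

```text
clock: 20.22
position: [0.511, 0.2249, 0.2055]
tool_rot: [[-1.0, 0.0, -0.0], [0.0, 1.0, 0.0], [0.0, 0.0, -1.0]]
ft_force: [0.2, -0.6, -1.8]
gripper_width: 0.457
grasp_force: 61.6
```

Request:
step_arm:
  motion:
    - [0, 0, 0.02, 0, 0, 0, -1]
    - [0, 0, 0.03, 0, 0, 0, -1]
    - [0, 0, 0.03, 0, 0, 0, -1]

```text
clock: 20.47
position: [0.5111, 0.2249, 0.2026]
tool_rot: [[-1.0, 0.001, -0.0], [0.001, 1.0, 0.0], [0.0, 0.0, -1.0]]
ft_force: [1.6, -0.6, -2.2]
gripper_width: 0.461
grasp_force: 61.6
```

Request:
step_arm:
  motion:
    - [0, 0, 0.015, 0, 0, 0, -1]
    - [0, 0, 0.02, 0, 0, 0, -1]
    - [0, 0, 0.02, 0, 0, 0, -1]

```text
clock: 20.72
position: [0.5112, 0.225, 0.2016]
tool_rot: [[-1.0, 0.001, 0.0], [0.001, 1.0, 0.001], [-0.0, 0.001, -1.0]]
ft_force: [-1.6, -1.4, 5.3]
gripper_width: 0.461
grasp_force: 62.4
```

```bash
python3 - <<'E'
from h import *
o=bot.get_obs(); print(o["position"],o["ft_force"],o["torque"])
E
```

```text
[0.511231   0.22501144 0.20164483] [-1.57190185 -1.35405714  5.26841467] [-0.12894354  0.51825659  0.02844152]
```

The lid touches home exactly at the predicted seating height (TCP z 0.2016). Releasing.

Request:
step_arm:
  motion:
    - [0, 0, 0, 0, 0, 0, 0]
    - [0, 0, 0, 0, 0, 0, 0.1]
    - [0, 0, 0, 0, 0, 0, 0.2]
    - [0, 0, 0, 0, 0, 0, 0.3]
    - [0, 0, 0, 0, 0, 0, 0.4]
    - [0, 0, 0, 0, 0, 0, 0.4]
    - [0, 0, 0, 0, 0, 0, 0.4]

```text
clock: 21.3
position: [0.5112, 0.2249, 0.2008]
tool_rot: [[-1.0, 0.001, -0.0], [0.001, 1.0, 0.0], [0.0, 0.0, -1.0]]
ft_force: [0.7, -0.3, -0.2]
gripper_width: 0.7
grasp_force: 0.0
```

Request:
step_arm:
  motion:
    - [0, 0, -0.2, 0, 0, 0, 0.4]
    - [0, 0, -0.4, 0, 0, 0, 0.4]
    - [0, 0, -0.7, 0, 0, 0, 0.4]
    - [0, 0, -0.9, 0, 0, 0, 0.4]
    - [0, 0, -0.9, 0, 0, 0, 0.4]

```text
clock: 21.72
position: [0.5129, 0.2256, 0.2954]
tool_rot: [[-1.0, 0.001, 0.006], [0.001, 1.0, 0.004], [-0.006, 0.004, -1.0]]
ft_force: [0.3, -0.2, 0.9]
gripper_width: 0.704
grasp_force: 0.0
```

Request:
step_arm:
  motion:
    - [0.5, 0, -0.5, 0, 0, 0, -1]
    - [1, 0, -0.8, 0, 0, 0, -1]
    - [1, 0, -0.8, 0, 0, 0, -1]
    - [1, 0, -0.8, 0, 0, 0, -1]
    - [1, 0, -0.8, 0, 0, 0, -1]

```text
clock: 22.13
position: [0.4101, 0.2255, 0.3725]
tool_rot: [[-1.0, -0.002, 0.003], [-0.002, 1.0, 0.003], [-0.003, 0.003, -1.0]]
ft_force: [0.4, -0.5, 0.3]
gripper_width: 0.006
grasp_force: 0.0
```

```bash
python3 - <<'E'
from kin import *
o=bot.get_obs(); T=o["position"]; print(T,o["clock"],o["ft_force"],o["gripper_width"])
t=bot.read_camera("top"); s=bot.read_camera("side"); w=bot.read_camera("wrist"); np.save("t7.npy",[t,s,w],allow_pickle=True)
for c,n in((t,"t"),(w,"w")):
    for X in([.509,.223,.125],[.509,.223,.157]): print(n,proj(c,X).round(1))
ims=[]
for c in(t,s,w):
    im=c["color"].copy()
    for z,r,xy in((.125,.051,(.509,.224)),(.157,.016,(.509,.224)),(.110,.051,(.509,.224))):
        for a in np.linspace(0,2*np.pi,70): cv2.circle(im,tuple(proj(c,[xy[0]+r*np.cos(a),xy[1]+r*np.sin(a),z]).round().astype(int)),0,(0,255,0),-1)
    u,v=proj(c,[.509,.223,.12]).round().astype(int); h=60 if c is w else 33
    a=im[max(v-h,0):v+h,max(u-h,0):u+h]; ims.append(cv2.resize(a,(260,260),interpolation=cv2.INTER_CUBIC))
cv2.imwrite("pics/seat.png",np.hstack(ims))
E
```

```text
[0.41013411 0.22549268 0.37247722] 22.1333 [ 0.37556564 -0.54568841  0.29122108] 0.005925576340490593
t [257.7 228.4]
t [255.7 227.6]
w [318.  265.8]
w [317.9 282. ]
```

View pics/seat.png

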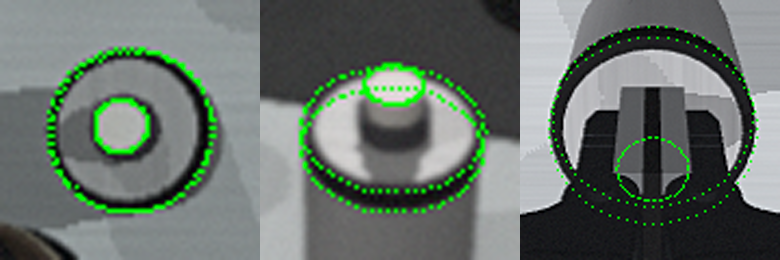

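The overlays (flange and head at 0.509, 0.224, z 0.125/0.157) match in the top and side views, so the lid is seated flat with the pump up. Next I'll press with closed fingertips.

Request:
step_arm:
  motion:
    - [-0.5, -0.01, 0.2, 0, 0, 0, -1]
    - [-0.99, -0.01, 0.6, 0, 0, 0, -1]
    - [-0.99, -0.01, 0.9, 0, 0, 0, -1]
    - [-0.99, -0.01, 1, 0, 0, 0, -1]
    - [-0.99, -0.01, 1, 0, 0, 0, -1]
    - [-0.99, -0.01, 1, 0, 0, 0, -1]

```text
clock: 22.78
position: [0.51, 0.223, 0.2684]
tool_rot: [[-1.0, 0.002, -0.005], [0.002, 1.0, -0.003], [0.005, -0.003, -1.0]]
ft_force: [-0.4, -0.4, 0.5]
gripper_width: -0.002
grasp_force: 0.0
```

Request:
step_arm:
  motion:
    - [0, 0, 0.2, 0, 0, 0, -1]
    - [0, 0, 0.3, 0, 0, 0, -1]
    - [0, 0, 0.4, 0, 0, 0, -1]
    - [0, 0, 0.4, 0, 0, 0, -1]
    - [0, 0, 0.4, 0, 0, 0, -1]

```text
clock: 23.2
position: [0.5101, 0.2241, 0.2314]
tool_rot: [[-1.0, 0.0, 0.0], [0.0, 1.0, 0.001], [-0.0, 0.001, -1.0]]
ft_force: [-0.1, -1.3, -0.8]
gripper_width: 0.001
grasp_force: 0.0
```

Request:
step_arm:
  motion:
    - [0, 0, 0.05, 0, 0, 0, -1]
    - [0, 0, 0.1, 0, 0, 0, -1]
    - [0, 0, 0.14, 0, 0, 0, -1]
    - [0, 0, 0.14, 0, 0, 0, -1]
    - [0, 0, 0.14, 0, 0, 0, -1]

```text
clock: 23.62
position: [0.5108, 0.2244, 0.2178]
tool_rot: [[-1.0, 0.0, 0.002], [0.0, 1.0, 0.002], [-0.002, 0.002, -1.0]]
ft_force: [-1.0, 0.0, 7.6]
gripper_width: 0.002
grasp_force: 3.7
```

Request:
step_arm:
  motion:
    - [0, 0, 0.02, 0, 0, 0, -1]
    - [0, 0, 0.035, 0, 0, 0, -1]
    - [0, 0, 0.035, 0, 0, 0, -1]
    - [0, 0, 0.035, 0, 0, 0, -1]

```text
clock: 23.95
position: [0.5108, 0.2244, 0.2145]
tool_rot: [[-1.0, 0.0, 0.002], [0.0, 1.0, 0.002], [-0.002, 0.002, -1.0]]
ft_force: [-2.1, -0.6, 8.0]
gripper_width: -0.001
grasp_force: 4.4
```

Request:
step_arm:
  motion:
    - [0, 0, 0.01, 0, 0, 0, -1]
    - [0, 0, 0.02, 0, 0, 0, -1]
    - [0, 0, 0.02, 0, 0, 0, -1]
    - [0, 0, 0.02, 0, 0, 0, -1]

```text
clock: 24.28
position: [0.5109, 0.2244, 0.2136]
tool_rot: [[-1.0, 0.001, 0.002], [0.001, 1.0, 0.002], [-0.002, 0.002, -1.0]]
ft_force: [-3.7, -2.6, 17.1]
gripper_width: -0.001
grasp_force: 8.6
```

Stop reached: 17 N with the height stalled at 0.2136. I'll release fully, then do the second stroke.

Request:
step_arm:
  motion:
    - [0, 0, -0.1, 0, 0, 0, -1]
    - [0, 0, -0.2, 0, 0, 0, -1]
    - [0, 0, -0.3, 0, 0, 0, -1]
    - [0, 0, -0.3, 0, 0, 0, -1]
    - [0, 0, -0.3, 0, 0, 0, -1]
    - [0, 0, -0.3, 0, 0, 0, -1]

```text
clock: 24.78
position: [0.5098, 0.2238, 0.2407]
tool_rot: [[-1.0, 0.0, -0.001], [0.0, 1.0, 0.0], [0.001, 0.0, -1.0]]
ft_force: [-0.6, 0.1, -0.8]
gripper_width: -0.001
grasp_force: 0.0
```

Request:
step_arm:
  motion:
    - [0, 0, 0.08, 0, 0, 0, -1]
    - [0, 0, 0.14, 0, 0, 0, -1]
    - [0, 0, 0.2, 0, 0, 0, -1]
    - [0, 0, 0.25, 0, 0, 0, -1]
    - [0, 0, 0.28, 0, 0, 0, -1]
    - [0, 0, 0.3, 0, 0, 0, -1]
    - [0, 0, 0.305, 0, 0, 0, -1]
    - [0, 0, 0.305, 0, 0, 0, -1]

```text
clock: 25.45
position: [0.5106, 0.2241, 0.2135]
tool_rot: [[-1.0, 0.001, 0.001], [0.001, 1.0, 0.002], [-0.001, 0.002, -1.0]]
ft_force: [-8.6, -3.9, 31.3]
gripper_width: 0.0
grasp_force: 15.5
```

Request:
step_arm:
  motion:
    - [0, 0, -0.1, 0, 0, 0, -1]
    - [0, 0, -0.2, 0, 0, 0, -1]
    - [0, 0, -0.3, 0, 0, 0, -1]
    - [0, 0, -0.5, 0, 0, 0, -1]
    - [0, 0, -0.8, 0, 0, 0, -1]
    - [0, 0, -1, 0, 0, 0, -1]
    - [0, 0, -1, 0, 0, 0, -1]

```text
clock: 26.03
position: [0.5115, 0.2245, 0.3145]
tool_rot: [[-1.0, 0.001, 0.005], [0.001, 1.0, 0.003], [-0.005, 0.003, -1.0]]
ft_force: [0.9, 0.3, 0.7]
gripper_width: -0.002
grasp_force: 0.0
```

Request:
step_arm:
  motion:
    - [0.5, 0, -0.3, 0, 0, 0, -1]
    - [1, 0, -0.5, 0, 0, 0, -1]
    - [1, 0, -0.5, 0, 0, 0, -1]
    - [1, 0, -0.5, 0, 0, 0, -1]
    - [1, 0, -0.5, 0, 0, 0, -1]
    - [1, 0, -0.5, 0, 0, 0, -1]

```text
clock: 26.53
position: [0.4104, 0.2237, 0.3602]
tool_rot: [[-1.0, 0.001, -0.0], [0.001, 1.0, -0.0], [0.0, -0.0, -1.0]]
ft_force: [0.5, -0.4, 0.2]
gripper_width: 0.002
grasp_force: 0.0
```

```bash
python3 - <<'E'
from h import *
t,s,w=np.load("t7.npy",allow_pickle=True); t2=bot.read_camera("top"); s2=bot.read_camera("side")
for n,a,b in(("top",t,t2),("side",s,s2)):
    u,v=proj(a,[.509,.224,.13]).astype(int); A,B=[x["color"][v-28:v+40,u-28:u+28].astype(np.float32).mean(2) for x in(a,b)]
    print(n,"shift px",np.round(cv2.phaseCorrelate(A,B),3).tolist() if False else cv2.phaseCorrelate(A,B),"mean diff",abs(A-B).mean().round(2))
print("head",lidxy(t2,(245,215,268,242),165,.157),lidxy(t,(245,215,268,242),165,.157))
o=bot.get_obs(); print(o["position"],o["clock"],o["ft_force"])
E
```

```text
top shift px ((0.17826494745034083, -0.20607899710088873), 0.9172565711869134) mean diff 4.24
side shift px ((-0.015304581206390111, -0.0022538105768532546), 1.0226845348322833) mean diff 1.9
head (array([0.5093, 0.2245, 0.157 ]), array([255.06, 227.44]), array([11.4  , 12.025])) (array([0.5093, 0.2245, 0.157 ]), array([255.07, 227.45]), array([11.4  , 12.075]))
[0.41078225 0.22359486 0.35982495] 26.6333 [-0.68379199  0.36832143  0.30749775]
```

The lid, head and canister are unchanged from the seated view, and the arm is clear. Handing in.

```bash
python3 -c "
from rig import bot
print(bot.close_job())"
```

```text
the job is handed in; nothing more can be done
None
```

I seated the lid fully on the canister, let go of it, gave the pump two full strokes to its stop and back up, and handed the job in at about 27 s; the hand-in gave no pass or fail result.

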